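# Turn the manifold block in the slide-jaw fixture and set up the next particle count

## Robot

A 6-joint arm with a two-finger parallel gripper is mounted at the origin on the work surface. World frame = base frame: x ahead of the robot, y to its left, z up, the work surface at z = 0. Lengths are in m, angles in rad, forces in N, time in s.
With the tool pointing down it reaches from about 0.325 to 0.9 m from the base axis. Payload 6.1 kg.
Tool frame: the origin (TCP) lies at the very end of the fingers, on their centre line; the grasp point (between the pads) lies 19 mm behind it; z points along the fingers, x is the direction in which the jaws open and shut, and the axes are right-handed (so a half turn about z gives the same grasp; the last joint's range is limited). The gripper opens to 85 mm and grips with 20 to 120 N. Pads are 22 mm wide; open, the fingers measure 114 mm over their backs; the gripper's body (76 mm by 85 mm) begins 54 mm behind the grasp point. The pads swing forward as they close: fully open they stand 13 mm farther back than shut.
Start: joints at [-1.403, 0.22, 1.526, -0, 1.395, -0.126], TCP at [0.181, -0.598, 0.231] pointing down, gripper open.
Joint ranges: [-2.98, 2.98], [-0.91, 2.08], [0.09, 2.57], [-1.24, 4.39], [0.2, 2.65], [-2.68, 2.68]. Speed limits (rad/s): [2.57, 2.57, 3.01, 3.14, 3.14, 3.14].

## Interface

Orientations are given as a 3x3 rotation matrix whose columns are the frame's x, y, z axes.
In Python, from rig import manip gives the robot as it stands. The module is installed in compiled form; this text tells all that it offers.
- The arm moves only by the tool arm_command, never from a script. Its argument "steps" is a list of rows, each an object with "dp": the shift along the tool's x, y, z in m, a list of three; "turn": the turn about the tool's z in rad. In form: [{"dp": [tx, ty, tz], "turn": turn}, ...]. A call has 1 to 20 rows; each row is the pose to reach, as a shift and turn from the pose commanded when the call began, along the tool's axes at that moment; what a row does not reach only later rows make up. A row lasts 1/12 s, in which the tool goes at most 41.7 mm and 7.16 degrees, less where a joint would pass 70% of its speed; a pose out of reach is approached as far as the arm can. A call with a gripper value outside its range is refused whole. "claw" is the opening in per cent of the stroke, from 0 (shut) to 100 (fully open), set as the call begins (left out, the last holds). The fingers move at their own pace and stop on an object; "newtons" is the grip in N (left out, the last holds). Time passes only in rows, so rows that repeat a pose let the fingers close. It gives the time, the measured TCP pose, the force and the opening at its end, in the units of the state.
- manip.state(): the state, without advancing time (a new reading comes with each control period).
- manip.read_camera(name): name is "side" or "top"; returns (picture, depth): 400x640x3 uint8, red, green, blue; 400x640 float32, m along the optical axis (not along the pixel's ray), 0 where there is no reading.
- manip.camera_params(name): a dict with "vfov" (degrees; the focal length in pixels is half the picture's height over the tangent of half this angle, whatever the lens; pixels are square), "cx", "cy" (the principal point, pixels), "R" (3x3) and "t" (3): a world point X has camera coordinates R X + t. Camera axes: x right, y down, z forward; pixel columns grow to the right and rows downward; lengths in m; the calibration is good to about 2 mm. A picture is of the moment at which its call begins. camera_params takes no time and is no camera call.
- manip.job_done(): hands the job in, once; it reports no verdict.
The state is a dict: "clock": time; "joint_pos": joint angles; "joint_vel": joint speeds; "joint_torque": joint torques, N m; "tcp_pos": TCP position; "ee_rot": TCP orientation; "force": force on the tool from outside, world axes, zero at the start; "moment": the same for the moment, N m; "width": finger opening in m.
Only numpy, scipy, OpenCV 4.12 (cv2) and the standard library are available. Lean on these libraries where they do the work, as an engineer would, in place of code of your own. Each camera call takes 0.05 s, during which the arm holds its last target.

## Task

Set the particle-test bench up for its next run: open the slide jaw of the fixture, turn the manifold block a quarter turn so that its blue port face looks straight up, seat it flat on the bed of the fixture in the middle of the jaws again and slide the jaw fully home against it. Hang each empty sample bottle that lies on the bench mouth down on a drying peg of its own. Last, with all of that in place, press the green start button fully down and let it go; leave everything else on the bench alone.

Things in the scene. Friction and masses are not known exactly. Their poses are not given: they have to be found in the camera images.
- fixture_seat (a point): Slide-jaw fixture fixed to the bench, base 220 x 100 mm. The point is in the middle of the shut 40 mm gap, on the flat bed the block sits on, 30 mm above the bench; x = clamping direction (roughly away from the robot), z up. Fixed jaw: 30 mm thick, its face at x = -20 mm. Both jaws are 90 mm wide along y and stand 22 mm above the bed; a seated block stands 48 mm clear above them.
- jaw (a joint): Position of the moving jaw in m: 0 = its face is at x = +20 mm of fixture_seat, shut on a 40 mm block; grows as it is slid open along the fixture's +x, to 0.042; it could go to -0.008 with nothing between. It slides against about 4 N of friction and stays where it is left.
- jaw_tab (a point): Orange upright tab on the moving jaw's carriage, for sliding it: 16 mm (along fixture x) x 24 mm (along fixture y), rising from 42 mm to 97 mm above the bench. The point is in its axis, 80 mm above the bench, axes as the fixture's; it lies 58 mm behind the jaw's face.
- block_l_c (a point): Left-hand manifold block milled from aluminium, 40 mm thick (its x, the clamping axis) and 70 x 70 mm (its y and z), about 0.36 kg; the point is its centre. Its blue port face (6 mm blue layer, three ports) looks along its own +y, to the left (fixture's +y) at the start. Only one of block_l and block_r is there, in the fixture; the other is None.
- block_l_blue (a point): Centre of the blue port face of block_l, 35 mm from its centre.
- block_r_c (a point): Right-hand manifold block milled from aluminium, 40 mm thick (its x, the clamping axis) and 70 x 70 mm (its y and z), about 0.36 kg; the point is its centre. Its blue port face (6 mm blue layer, three ports) looks along its own -y, to the right (fixture's -y) at the start. Only one of block_l and block_r is there, in the fixture; the other is None.
- block_r_blue (a point): Centre of the blue port face of block_r, 35 mm from its centre.
- peg0 (a point): Tip of drying peg 0 (of three, 120 mm apart in a row along the rack's y) on the white drip tray, 140 mm above the bench; upright steel peg 18 mm in diameter; the tray (100 x 350 mm) has a rim 18 mm high. Axes are the rack's.
- peg1 (a point): Tip of drying peg 1 (of three, 120 mm apart in a row along the rack's y) on the white drip tray, 140 mm above the bench; upright steel peg 18 mm in diameter; the tray (100 x 350 mm) has a rim 18 mm high. Axes are the rack's.
- peg2 (a point): Tip of drying peg 2 (of three, 120 mm apart in a row along the rack's y) on the white drip tray, 140 mm above the bench; upright steel peg 18 mm in diameter; the tray (100 x 350 mm) has a rim 18 mm high. Axes are the rack's.
- bottle0_c (a point): Empty white square wide-mouth sample bottle, 56 x 56 mm, 107 mm long overall (92 mm square body, then a round neck 44 mm in diameter with a 39 mm mouth), about 90 g, lying on its side at the start. The point is half-way along its length on its axis; x points out of the mouth. The inner bottom is 50.5 mm behind the point, so hanging on a peg the point is 89.5 mm above the bench. None if absent.
- bottle1_c (a point): Empty white square wide-mouth sample bottle, 56 x 56 mm, 107 mm long overall (92 mm square body, then a round neck 44 mm in diameter with a 39 mm mouth), about 90 g, lying on its side at the start. The point is half-way along its length on its axis; x points out of the mouth. The inner bottom is 50.5 mm behind the point, so hanging on a peg the point is 89.5 mm above the bench. None if absent.
- bottle2_c (a point): Empty white square wide-mouth sample bottle, 56 x 56 mm, 107 mm long overall (92 mm square body, then a round neck 44 mm in diameter with a 39 mm mouth), about 90 g, lying on its side at the start. The point is half-way along its length on its axis; x points out of the mouth. The inner bottom is 50.5 mm behind the point, so hanging on a peg the point is 89.5 mm above the bench. None if absent.
- start_top (a point): Top of the green start push button, 36 mm in diameter, on a grey pod 80 x 75 x 32 mm; it looks up, and its top is 54 mm above the bench.
- start (a joint): Travel of the start button in m: 0 up, 0.006 fully down; sprung, fully down takes 5 N.
- jar: Amber jar, 60 mm in diameter, 85 mm high; a bystander, to be left alone. Origin in the middle of its underside.
- tape: Yellow roll of tape, 90 mm in diameter, 24 mm high; a bystander, to be left alone. Origin in the middle of its underside.
- dishes: Stack of clear dishes, 88 mm in diameter, 30 mm high; a bystander, to be left alone. Origin in the middle of its underside.
- driver: Blue-handled screwdriver, 180 mm long, lying; a bystander, to be left alone. Origin in the middle of its underside.
- wipes: White wipes canister, 84 mm in diameter, 120 mm high; a bystander, to be left alone. Origin in the middle of its underside.
- gauge: Dark steel gauge block, 75 x 30 x 20 mm; a bystander, to be left alone. Origin in the middle of its underside.
There are look-alikes about, which are no part of the job. Leave any pink or purple look-alike of the part that bears bottle1_c alone.

How it is judged:
By the outcome, as a careful person would: the job done as asked, in the order asked, and still so for the second after the job is handed in, with the robot touching nothing.
Of block_l, block_r only 1 to 1 are there at a start; the rules pass over those that are not, and their reading is None.
Of bottle0, bottle1, bottle2 only 2 to 3 are there at a start; the rules pass over those that are not, and their reading is None.
At some moment in a run one of bottle0, bottle1, bottle2 may be knocked a few centimetres aside while the robot is not near it.
It also fails if it takes over 210 s, if anything falls off the work surface, if the arm or the gripper's body presses on something with over 40 N, if the wrist force passes 120 N, or if a joint passes its speed limit or range.

## Working session

There is one attempt and no reset: what is moved stays moved. The work goes in short steps, Python scripts to look and compute and a tool call to move; the robot and the scene stay as the last step left them, time stands still between calls to the robot, and variables do not carry over. Pictures are saved under pics/ and viewed, and the job is handed in when it is done.

Besides the shell and the picture viewer there is one more tool, called after "Request:" by a JSON object that holds its "method" and its "body", one argument or row to a line. arm_command: Moves the arm, as the interface text tells. Its arguments: {"type":"object","properties":{"steps":{"type":"array","items":{"type":"object","properties":{"dp":{"type":"array","items":{"type":"number"}},"turn":{"type":"number"}}}},"claw":{"type":"number"},"newtons":{"type":"number"}},"required":["steps"]}

```bash
mkdir -p pics; ls; cat > h.py <<'E'
import numpy as np, cv2
from rig import manip
def cap(tag):
    out={}
    for n in("side","top"):
        p,d=manip.read_camera(n); np.savez(f"{tag}_{n}.npz",p=p,d=d)
        cv2.imwrite(f"pics/{tag}_{n}.png",p[:,:,::-1])
def load(tag,n):
    z=np.load(f"{tag}_{n}.npz"); return z["p"],z["d"]
def K(n):
    c=manip.camera_params(n); f=200/np.tan(np.radians(c["vfov"])/2); return f,c["cx"],c["cy"],np.array(c["R"]),np.array(c["t"])
def cloud(tag,n):
    p,d=load(tag,n); f,cx,cy,R,t=K(n)
    v,u=np.mgrid[0:400,0:640]
    X=np.stack([(u-cx)/f*d,(v-cy)/f*d,d],-1)
    W=(X-t)@R; W[d==0]=np.nan
    return p,W
def proj(n,X):
    f,cx,cy,R,t=K(n); c=R@np.array(X)+t; return c[0]/c[2]*f+cx,c[1]/c[2]*f+cy
def crop(tag,n,u0,v0,u1,v1,s,out):
    p,d=load(tag,n); c=cv2.resize(p[v0:v1,u0:u1],None,fx=s,fy=s,interpolation=cv2.INTER_CUBIC)
    cv2.imwrite(f"pics/{out}.png",c[:,:,::-1])
E
python3 - <<'E'
from h import *
cap("a")
for n in("side","top"):print(n,manip.camera_params(n))
print(manip.state())
E
```

```text
pics
side {'vfov': 56.552554155718745, 'cx': 317.25606637872426, 'cy': 204.0159463741322, 'R': array([[-0.78050223, -0.62498628, -0.01443708],
       [-0.48443943,  0.61925708, -0.6179313 ],
       [ 0.39513885, -0.47530287, -0.78609953]]), 't': array([0.35039033, 0.32807059, 1.26593644])}
top {'vfov': 46.57147989682637, 'cx': 316.491517964064, 'cy': 203.3285095710564, 'R': array([[-0.01394369, -0.9998963 ,  0.00360004],
       [-0.99695268,  0.0136261 , -0.07680937],
       [ 0.07675235, -0.00466008, -0.9970393 ]]), 't': array([-0.02043289,  0.52253707,  1.48550912])}
{'clock': 0.1, 'joint_pos': array([-1.40311625e+00,  2.21142070e-01,  1.52749163e+00, -1.50032443e-05,
        1.39473101e+00, -1.26081181e-01]), 'joint_vel': array([ 1.79969294e-03, -2.46903406e-03, -2.83998047e-03, -8.56320957e-05,
        9.24170557e-04,  1.09177115e-03]), 'joint_torque': array([ 7.35377325e-04, -4.98243570e+01, -3.90546620e+01, -1.93272895e-04,
        5.70447315e-03, -3.62230693e-06]), 'tcp_pos': array([ 0.18088156, -0.59767702,  0.23031456]), 'ee_rot': array([[ 2.89556651e-01, -9.57160827e-01, -3.10310956e-04],
       [-9.57159260e-01, -2.89556742e-01,  1.74472990e-03],
       [-1.75983974e-03, -2.08181142e-04, -9.99998430e-01]]), 'force': array([ 0.10045732, -0.22699824,  0.89194006]), 'moment': array([-0.07258898, -0.04833669,  0.03156187]), 'width': 0.08554035220656085}
```

View pics/a_top.png

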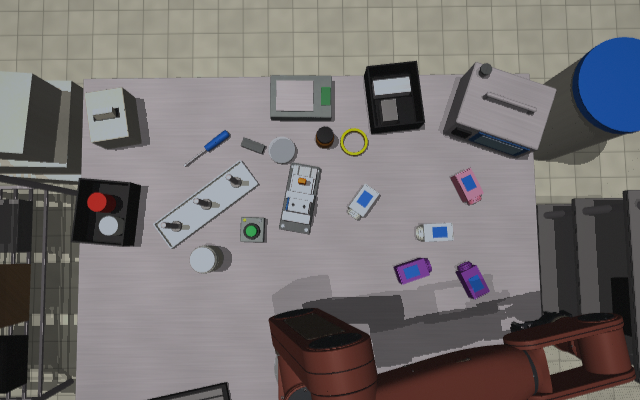

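View pics/a_side.png

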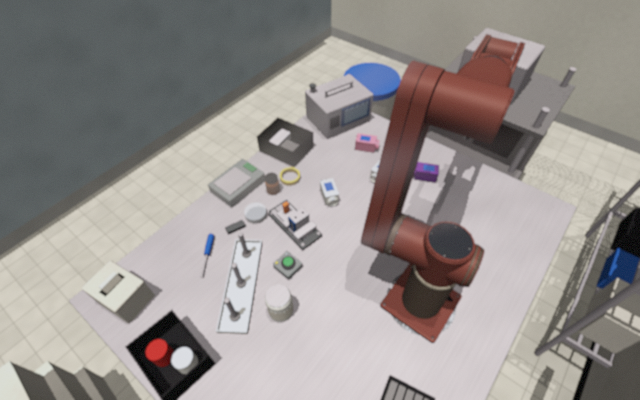

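The top view shows two white bottles at (363,201) and (434,232). The look-alikes are pink at (467,186) and purple at (412,270) and (472,280). The fixture is at (300,198), the pegs at (172,226), (203,203) and (235,181), and the button at (251,231). I'll enlarge these.

```bash
python3 - <<'E'
from h import *
crop("a","top",260,150,340,250,7,"a1")
crop("a","top",330,160,500,300,4.6,"a2")
crop("a","top",150,140,290,280,4,"a3")
crop("a","side",220,150,360,340,3,"a4")
E
```

```text
(no output)
```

View pics/a1.png

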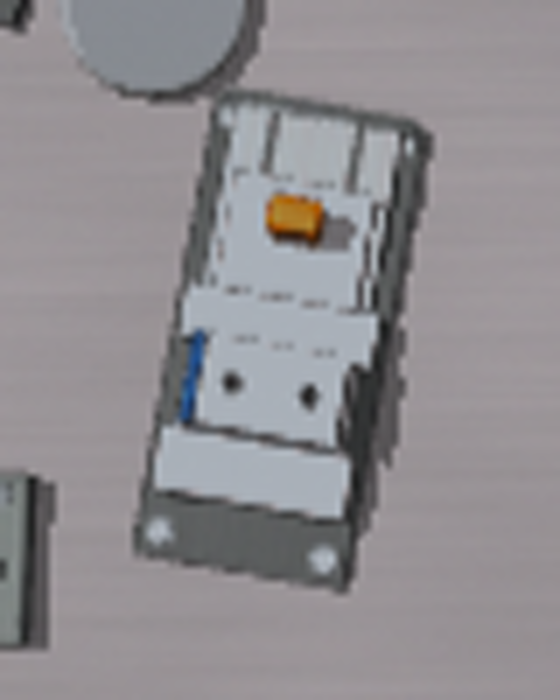

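View pics/a2.png

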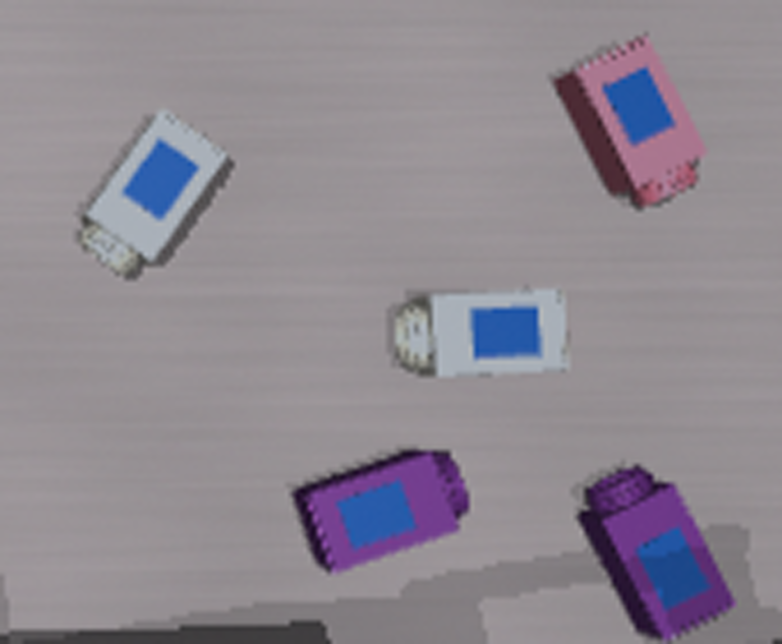

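View pics/a3.png

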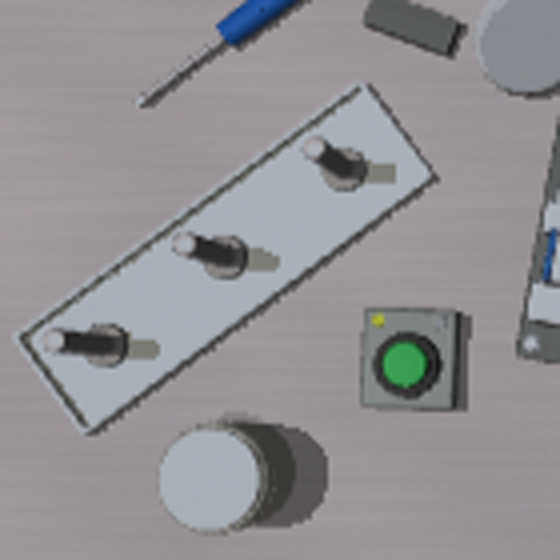

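View pics/a4.png

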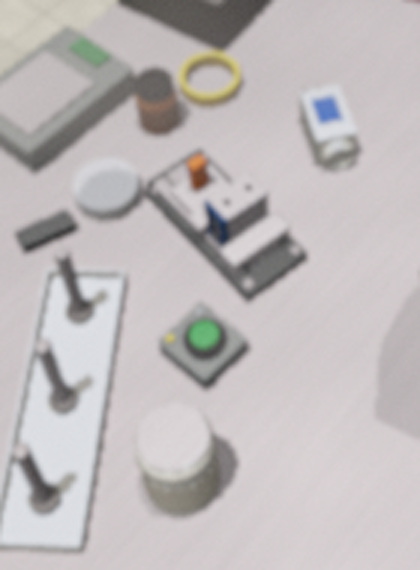

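Blue port face looks to the fixture's left (+y) in both crops, at (190,375) in a1, so this is block_l. The two white bottles fit; pink and purple are the look-alikes. Next I'll measure.

```bash
cat >> h.py <<'E'
def rect(W,m):
    P=W[m][:,:2]; P=P[~np.isnan(P[:,0])]
    (c,s,a)=cv2.minAreaRect((P*1000).astype(np.float32)); return np.round(c,1),np.round(s,1),round(a,1),len(P)
def box(W,u0,v0,u1,v1,z0,z1):
    m=np.zeros(W.shape[:2],bool); m[v0:v1,u0:u1]=1
    return m&(W[...,2]>z0)&(W[...,2]<z1)
E
python3 - <<'E'
from h import *
p,W=cloud("a","top")
b=W[300:330,200:260,2]; print("bench z",np.nanmedian(b),np.nanstd(b))
hsv=cv2.cvtColor(p,cv2.COLOR_RGB2HSV)
print("blocktop",rect(W,box(W,270,150,330,250,.09,.115)))
org=(hsv[...,0]>8)&(hsv[...,0]<22)&(hsv[...,1]>150)
print("org",rect(W,org&box(W,270,150,330,250,.085,.115)),np.nanmedian(W[org&box(W,270,150,330,250,.085,.115)],0))
print("jawtops",rect(W,box(W,270,150,330,250,.046,.058)))
print("base",rect(W,box(W,270,155,330,240,.012,.2)))
for n,r in dict(b1=(340,175,390,225),b2=(408,212,460,250)).items():
    m=box(W,*r,.045,.07); print(n,rect(W,m),np.nanmedian(W[m],0))
    m=box(W,*r,.02,.07); print(n,rect(W,m))
    bl=(hsv[...,0]>95)&(hsv[...,0]<125)&(hsv[...,1]>150)&box(W,*r,0,.1); print("label",np.nanmedian(W[bl],0))
gr=(hsv[...,0]>45)&(hsv[...,0]<75)&(hsv[...,1]>120)&box(W,235,215,270,250,0,.1); print("btn",rect(W,gr),np.nanmedian(W[gr],0))
print("pegs");
for r in((225,170,245,185),(194,195,213,208),(160,218,182,232)):
    m=box(W,*r,.125,.15); print(m.sum(),np.nanmean(W[m],0))
m=box(W,150,155,265,252,.008,.2);print("tray",rect(W,m))
E
```

```text
bench z -0.0006290590098057605 0.0033009772221758464
blocktop (array([543.9,  26.1]), array([ 70.7, 106.6]), 79.2, 337)
org (array([588. ,  18.1]), array([22.1, 15. ]), 86.4, 41) [0.58671557 0.01934504 0.09577462]
jawtops (array([535.2,  28. ]), array([ 89.4, 148.8]), 80.1, 450)
base (array([558.8,  58.6]), array([168.3, 243.1]), 79.0, 2202)
b1 (array([ 522.7, -172.6]), array([ 56.2, 106.4]), 53.7, 551) [ 0.52536399 -0.17458216  0.05504692]
b1 (array([ 522.6, -172.5]), array([ 56.2, 106.8]), 53.7, 588)
label [ 0.53388688 -0.17963768  0.05532189]
b2 (array([ 423.6, -403. ]), array([ 56.1, 106.3]), 1.3, 564) [ 0.42366215 -0.40560943  0.05516178]
b2 (array([ 423.6, -402.3]), array([ 56., 108.]), 1.7, 609)
label [ 0.42512505 -0.4141773   0.05629487]
btn (array([435.1, 180.4]), array([31.7, 31.9]), 0.3, 102) [0.43511228 0.18033795 0.05337851]
pegs
32 [0.59632854 0.23534222 0.13655956]
30 [0.52631367 0.33127994 0.13778189]
32 [0.45590944 0.42773579 0.1367721 ]
tray (array([529.9, 324.1]), array([315.5, 362.6]), 0.6, 1898)
```

```bash
cat >> h.py <<'E'
def go(x,y,z,phi=None):
    s=manip.state(); R=s["ee_rot"]; p=s["tcp_pos"]
    d=R.T@(np.array([x,y,z])-p); a=np.degrees(np.arctan2(R[1,0],R[0,0])); 
    t=0 if phi is None else np.radians((a-phi+180)%360-180)
    print("tcp",p.round(4),"phi %.1f"%a,"dp",d.round(4),"turn %.3f"%t,"w %.4f"%s["width"],"F",s["force"].round(1),"t %.1f"%s["clock"], "q6 %.2f"%s["joint_pos"][5])
E
python3 - <<'E'
from h import *
p,W=cloud("a","top")
hsv=cv2.cvtColor(p,cv2.COLOR_RGB2HSV)
org=(hsv[...,0]>8)&(hsv[...,0]<22)&(hsv[...,1]>120)
m=box(W,270,190,330,250,.09,.115)
print(rect(W,m),np.nanmean(W[m],0))
# fixed jaw top & moving jaw top
print(rect(W,box(W,270,205,330,250,.044,.06)));
m2=box(W,270,187,330,202,.044,.06);print(rect(W,m2))
go(.5867,.0185,.2,-100)
E
```

```text
(array([511.2,  32.3]), array([70.7, 40. ]), 79.4, 299) [0.51094712 0.03164445 0.0993097 ]
(array([476. ,  38.6]), array([89.5, 38.3]), 86.3, 262)
(array([555.4,  24.5]), array([89.7, 44. ]), 79.7, 219)
tcp [ 0.1809 -0.5977  0.2303] phi -73.2 dp [-0.4722 -0.5668  0.0313] turn 0.468 w 0.0855 F [ 0.1 -0.2  0.9] t 0.1 q6 -0.13
```

Request:
{"method": "arm_command", "body": {
  "steps": [
    {"dp": [-0.015,-0.018,0],"turn": 0.03},
    {"dp": [-0.035,-0.045,0.005],"turn": 0.06},
    {"dp": [-0.06,-0.075,0.005],"turn": 0.1},
    {"dp": [-0.085,-0.105,0.01],"turn": 0.15},
    {"dp": [-0.11,-0.135,0.01],"turn": 0.2},
    {"dp": [-0.14,-0.167,0.015],"turn": 0.25},
    {"dp": [-0.167,-0.2,0.015],"turn": 0.3},
    {"dp": [-0.195,-0.232,0.02],"turn": 0.35},
    {"dp": [-0.22,-0.265,0.02],"turn": 0.4},
    {"dp": [-0.248,-0.297,0.02],"turn": 0.45},
    {"dp": [-0.275,-0.33,0.025],"turn": 0.47},
    {"dp": [-0.303,-0.362,0.03],"turn": 0.47},
    {"dp": [-0.33,-0.395,0.03],"turn": 0.47},
    {"dp": [-0.357,-0.427,0.03],"turn": 0.47},
    {"dp": [-0.385,-0.46,0.03],"turn": 0.47},
    {"dp": [-0.412,-0.492,0.03],"turn": 0.47},
    {"dp": [-0.435,-0.522,0.03],"turn": 0.47},
    {"dp": [-0.455,-0.545,0.03],"turn": 0.47},
    {"dp": [-0.468,-0.56,0.03],"turn": 0.47},
    {"dp": [-0.4722,-0.567,0.03],"turn": 0.47}
  ],
  "claw": 55,
  "newtons": 40
}}

```text
clock: 1.77
tcp_pos: [0.5876, 0.0211, 0.2006]
ee_rot: [[-0.172, -0.985, -0.001], [-0.985, 0.172, 0.001], [-0.001, 0.001, -1.0]]
force: [1.0, -0.0, -0.2]
width: 0.047
```

```bash
python3 - <<'E'
from h import *
cap("b")
go(.5877,.018,.062,-100.3)
E
```

```text
tcp [0.587  0.0189 0.2006] phi -100.0 dp [ 0.0007 -0.001   0.1386] turn 0.006 w 0.0470 F [-1.2 -0.6 -0.5] t 1.9 q6 1.64
```

View pics/b_side.png

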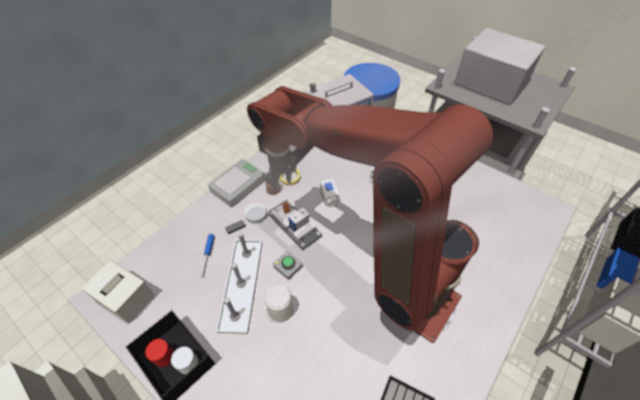

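View pics/b_top.png

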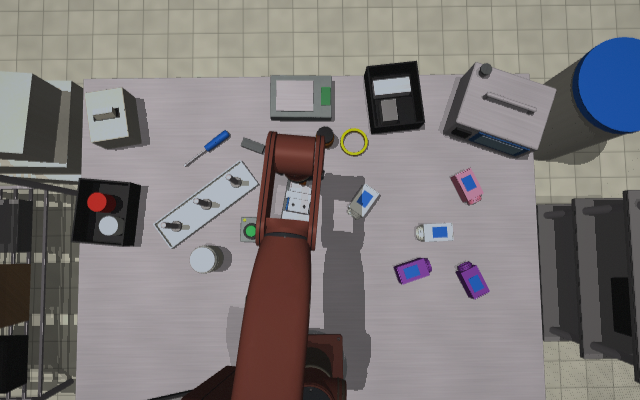

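The arm is over the tab. With it out of the way, only two white bottles are visible, at (363,201) and (434,232). Lowering onto the tab.

Request:
{"method": "arm_command", "body": {
  "steps": [
    {"dp": [0.001,-0.001,0.02]},
    {"dp": [0.001,-0.001,0.05]},
    {"dp": [0.001,-0.001,0.08]},
    {"dp": [0.001,-0.001,0.11]},
    {"dp": [0.001,-0.001,0.13]},
    {"dp": [0.001,-0.001,0.137]},
    {"dp": [0.001,-0.001,0.137]}
  ]
}}

```text
validation failed for argument at $.st...
```

Request:
{"method": "arm_command", "body": {
  "steps": [
    {"dp": [0,0,0]},
    {"dp": [0,0,0]},
    {"dp": [0,0,0]},
    {"dp": [0,0,0]},
    {"dp": [0,0,0]},
    {"dp": [0,0,0]}
  ],
  "claw": 0
}}

```text
validation failed for argument at $.st...
```

```bash
python3 - <<'E'
from h import *
print(manip.state()["force"])
go(.5877+.984*.043,.018-.179*.043,.064,-100.3)
E
```

```text
[-1.18957596 -0.55931071 -0.53894249]
tcp [0.587  0.0189 0.2006] phi -100.0 dp [ 0.0009 -0.044   0.1366] turn 0.006 w 0.0470 F [-1.2 -0.6 -0.5] t 1.9 q6 1.64
```

Turn is required in every row.

Request:
{"method": "arm_command", "body": {
  "steps": [
    {"dp": [0.001,-0.001,0.02],"turn": 0},
    {"dp": [0.001,-0.001,0.05],"turn": 0},
    {"dp": [0.001,-0.001,0.08],"turn": 0},
    {"dp": [0.001,-0.001,0.11],"turn": 0},
    {"dp": [0.001,-0.001,0.13],"turn": 0},
    {"dp": [0.001,-0.001,0.137],"turn": 0},
    {"dp": [0.001,-0.001,0.137],"turn": 0}
  ]
}}

```text
clock: 2.45
tcp_pos: [0.5853, 0.0155, 0.062]
ee_rot: [[-0.177, -0.984, -0.005], [-0.984, 0.177, 0.0], [0.001, 0.005, -1.0]]
force: [-0.3, 0.4, 0.6]
width: 0.0469
```

Request:
{"method": "arm_command", "body": {
  "steps": [
    {"dp": [0,0,0],"turn": 0},
    {"dp": [0,0,0],"turn": 0},
    {"dp": [0,0,0],"turn": 0},
    {"dp": [0,0,0],"turn": 0},
    {"dp": [0,0,0],"turn": 0},
    {"dp": [0,0,0],"turn": 0}
  ],
  "claw": 0
}}

```text
clock: 2.95
tcp_pos: [0.5893, 0.0183, 0.0665]
ee_rot: [[-0.176, -0.984, 0.004], [-0.984, 0.176, 0.002], [-0.003, -0.003, -1.0]]
force: [1.2, 7.3, -1.2]
width: 0.0235
```

```bash
python3 - <<'E'
from h import *
print(manip.state()["force"])
go(.5877+.984*.043,.018-.179*.043,.064,-100.3)
E
```

```text
[ 1.19769535  7.32082621 -1.16197203]
tcp [0.5893 0.0183 0.0665] phi -100.1 dp [ 0.0007 -0.0415  0.0026] turn 0.003 w 0.0235 F [ 1.2  7.3 -1.2] t 3.0 q6 1.64
```

Request:
{"method": "arm_command", "body": {
  "steps": [
    {"dp": [-0.001,-0.004,0],"turn": 0},
    {"dp": [-0.001,-0.01,0],"turn": 0},
    {"dp": [-0.001,-0.016,0],"turn": 0},
    {"dp": [-0.001,-0.022,0],"turn": 0},
    {"dp": [-0.001,-0.028,0],"turn": 0},
    {"dp": [-0.001,-0.034,0],"turn": 0},
    {"dp": [-0.001,-0.039,0],"turn": 0},
    {"dp": [-0.001,-0.043,0],"turn": 0},
    {"dp": [-0.001,-0.045,0],"turn": 0},
    {"dp": [-0.001,-0.045,0],"turn": 0}
  ]
}}

```text
clock: 3.78
tcp_pos: [0.6298, 0.0105, 0.0664]
ee_rot: [[-0.175, -0.984, -0.006], [-0.985, 0.175, 0.001], [0.0, 0.007, -1.0]]
force: [-18.9, 3.9, 16.1]
width: 0.0232
```

Request:
{"method": "arm_command", "body": {
  "steps": [
    {"dp": [-0.001,0.003,0],"turn": 0},
    {"dp": [-0.001,0.003,0],"turn": 0},
    {"dp": [-0.001,0.003,0],"turn": 0},
    {"dp": [-0.001,0.003,0],"turn": 0},
    {"dp": [-0.001,0.003,-0.02],"turn": 0},
    {"dp": [-0.001,0.003,-0.06],"turn": 0},
    {"dp": [-0.001,0.003,-0.1],"turn": 0},
    {"dp": [-0.001,0.003,-0.13],"turn": 0},
    {"dp": [-0.001,0.003,-0.13],"turn": 0}
  ],
  "claw": 55
}}

```text
clock: 4.53
tcp_pos: [0.6344, 0.0108, 0.2038]
ee_rot: [[-0.175, -0.984, 0.015], [-0.985, 0.175, -0.002], [-0.001, -0.015, -1.0]]
force: [1.7, -0.7, 1.5]
width: 0.0469
```

```bash
python3 - <<'E'
from h import *
cap("c")
crop("c","top",250,130,350,250,5,"c1")
crop("c","side",220,150,360,260,5,"c2")
p,W=cloud("c","top")
print(rect(W,box(W,270,190,330,250,.09,.115)))
# block grip point: offset +22 along fixture y
a=np.radians(-10.3);ex=np.array([np.cos(a),np.sin(a)]);ey=np.array([-np.sin(a),np.cos(a)])
c=np.array([.511,.032]); g=c+.022*ey; print(g)
go(g[0],g[1],.17,-10.3)
E
```

```text
(array([532.5,  43.2]), array([33.8,  1.9]), 80.0, 7)
[0.51493365 0.05364547]
tcp [0.6311 0.0111 0.1969] phi -100.1 dp [-0.0215  0.122   0.0263] turn -1.567 w 0.0473 F [-0.8 -0.8 -0.4] t 4.6 q6 1.64
```

View pics/c1.png

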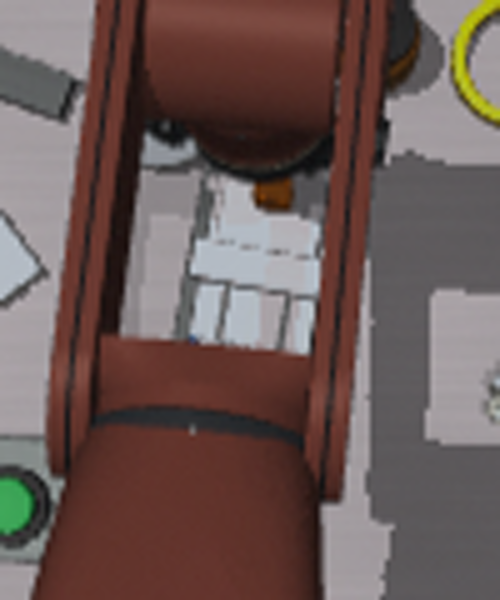

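View pics/c2.png

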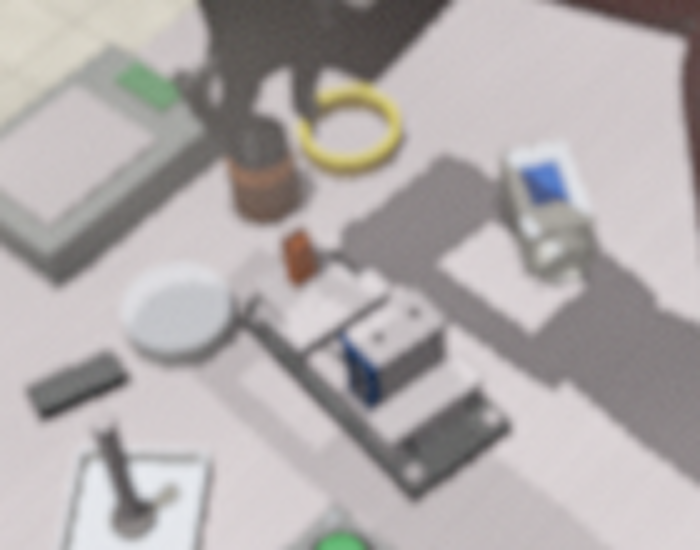

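The jaw stands open and the block still sits by the fixed jaw. Going over the block on its blue side.

Request:
{"method": "arm_command", "body": {
  "steps": [
    {"dp": [-0.001,0.006,0],"turn": -0.06},
    {"dp": [-0.003,0.015,0],"turn": -0.16},
    {"dp": [-0.005,0.025,0],"turn": -0.28},
    {"dp": [-0.007,0.035,0],"turn": -0.4},
    {"dp": [-0.009,0.045,0],"turn": -0.52},
    {"dp": [-0.011,0.055,0],"turn": -0.64},
    {"dp": [-0.013,0.065,0.005],"turn": -0.76},
    {"dp": [-0.015,0.075,0.01],"turn": -0.88},
    {"dp": [-0.016,0.085,0.01],"turn": -1.0},
    {"dp": [-0.018,0.095,0.015],"turn": -1.12},
    {"dp": [-0.02,0.105,0.015],"turn": -1.24},
    {"dp": [-0.0215,0.115,0.02],"turn": -1.36},
    {"dp": [-0.0215,0.12,0.02],"turn": -1.48},
    {"dp": [-0.0215,0.122,0.02],"turn": -1.567},
    {"dp": [-0.0215,0.122,0.02],"turn": -1.567},
    {"dp": [-0.0215,0.122,0.02],"turn": -1.567}
  ],
  "claw": 100,
  "newtons": 20
}}

```text
clock: 5.97
tcp_pos: [0.5123, 0.0539, 0.1729]
ee_rot: [[0.983, -0.182, -0.002], [-0.182, -0.983, 0.0], [-0.002, 0.0, -1.0]]
force: [0.2, -0.3, 0.1]
width: 0.0853
```

```bash
python3 - <<'E'
from h import *
go(.5149,.0536,.053,-10.3)
E
```

```text
tcp [0.5123 0.0539 0.1729] phi -10.5 dp [ 0.0029 -0.0002  0.1199] turn -0.003 w 0.0853 F [ 0.2 -0.3  0.1] t 6.0 q6 0.13
```

Request:
{"method": "arm_command", "body": {
  "steps": [
    {"dp": [0.001,0,0.015],"turn": 0},
    {"dp": [0.002,0,0.045],"turn": 0},
    {"dp": [0.002,0,0.075],"turn": 0},
    {"dp": [0.002,0,0.1],"turn": 0},
    {"dp": [0.002,0,0.115],"turn": 0},
    {"dp": [0.002,0,0.119],"turn": 0},
    {"dp": [0.002,0,0.119],"turn": 0},
    {"dp": [0.002,0,0.119],"turn": 0}
  ]
}}

```text
clock: 6.63
tcp_pos: [0.5156, 0.0535, 0.0557]
ee_rot: [[0.984, -0.18, 0.0], [-0.18, -0.984, -0.0], [0.0, -0.0, -1.0]]
force: [-0.0, -0.2, -0.3]
width: 0.0855
```

Request:
{"method": "arm_command", "body": {
  "steps": [
    {"dp": [0,0,0],"turn": 0},
    {"dp": [0,0,0],"turn": 0},
    {"dp": [0,0,0],"turn": 0},
    {"dp": [0,0,0],"turn": 0},
    {"dp": [0,0,0],"turn": 0},
    {"dp": [0,0,0],"turn": 0},
    {"dp": [0,0,0],"turn": 0}
  ],
  "claw": 0
}}

```text
clock: 7.22
tcp_pos: [0.5158, 0.0536, 0.0563]
ee_rot: [[0.984, -0.179, 0.002], [-0.179, -0.984, 0.0], [0.001, -0.0, -1.0]]
force: [-2.4, -0.1, 6.1]
width: 0.0398
```

```bash
python3 - <<'E'
from h import *
cap("d")
crop("d","side",220,150,360,260,5,"d2")
go(.5149,.0536,.053,-10.3)
E
```

```text
tcp [0.5158 0.0536 0.0563] phi -10.3 dp [-0.0009  0.0002  0.0033] turn -0.000 w 0.0398 F [-1.2  0.1  6.2] t 7.3 q6 0.13
```

View pics/d2.png

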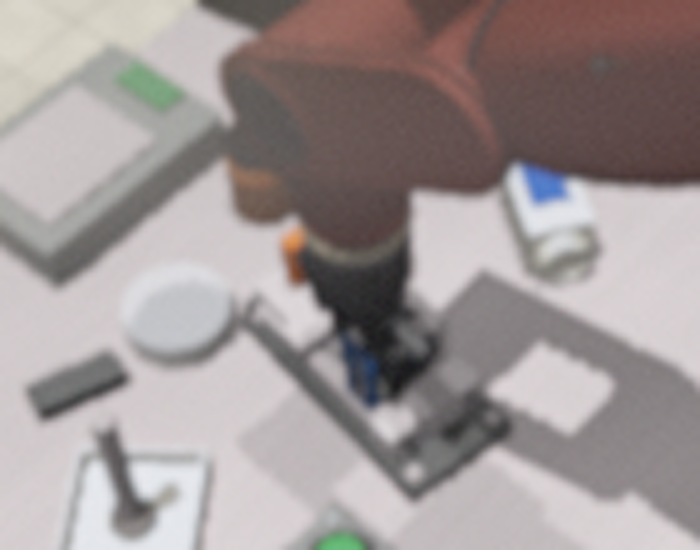

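Gripped near the blue side. Lifting, to see whether it swings.

Request:
{"method": "arm_command", "body": {
  "steps": [
    {"dp": [0,0,-0.004],"turn": 0},
    {"dp": [0,0,-0.01],"turn": 0},
    {"dp": [0,0,-0.018],"turn": 0},
    {"dp": [0,0,-0.026],"turn": 0},
    {"dp": [0,0,-0.034],"turn": 0},
    {"dp": [0,0,-0.045],"turn": 0},
    {"dp": [0,0,-0.06],"turn": 0},
    {"dp": [0,0,-0.075],"turn": 0},
    {"dp": [0,0,-0.09],"turn": 0},
    {"dp": [0,0,-0.1],"turn": 0},
    {"dp": [0,0,-0.1],"turn": 0}
  ]
}}

```text
clock: 8.23
tcp_pos: [0.5166, 0.0536, 0.1583]
ee_rot: [[0.984, -0.179, 0.004], [-0.179, -0.984, -0.0], [0.004, -0.001, -1.0]]
force: [1.3, 0.1, -3.2]
width: 0.0398
```

```bash
python3 - <<'E'
from h import *
cap("e")
crop("e","side",220,130,360,240,5,"e2")
go(.5149,.0536,.053,-10.3)
E
```

```text
tcp [0.515  0.0536 0.1554] phi -10.3 dp [-1.000e-04  0.000e+00  1.024e-01] turn -0.000 w 0.0402 F [-0.8 -0.2 -3.4] t 8.3 q6 0.13
```

View pics/e2.png

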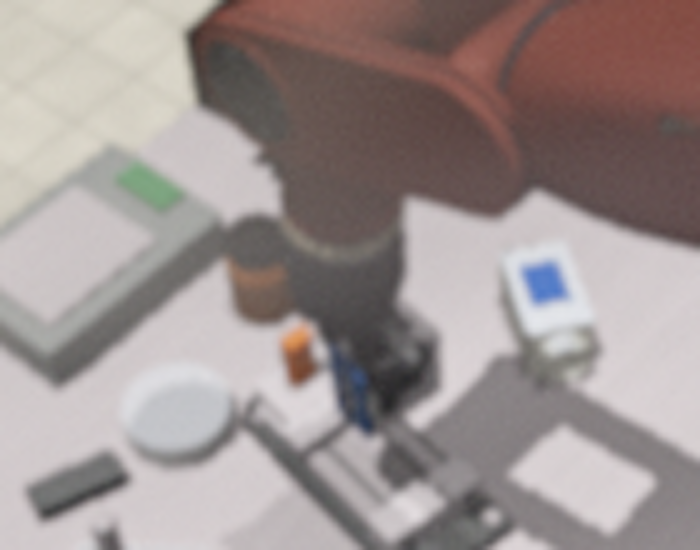

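```bash
cat >> h.py <<'E'
def bluen(tag,u0,v0,u1,v1,n="side"):
    p,W=cloud(tag,n); hsv=cv2.cvtColor(p,cv2.COLOR_RGB2HSV)
    m=(hsv[...,0]>100)&(hsv[...,0]<128)&(hsv[...,1]>120)&box(W,u0,v0,u1,v1,0,.4)
    P=W[m]; c=np.median(P,0); P=P[np.linalg.norm(P-c,axis=1)<.055]; c=P.mean(0)
    U,S,V=np.linalg.svd(P-c); print("blue n",len(P),"c",c.round(4),"normal",V[2].round(3),"extent",(np.ptp((P-c)@V[:2].T,0)*1000).round(0))
E
python3 - <<'E'
from h import *
bluen("d",280,210,300,235);bluen("e",280,190,300,220)
print(manip.state()["moment"])
E
```

```text
blue n 8 c [0.5034 0.0704 0.0914] normal [0.16  0.986 0.046] extent [40. 22.]
  return _methods._mean(a, axis=axis, dtype=dtype,
  ret = um.true_divide(
h.py:37: RuntimeWarning: Mean of empty slice.
  P=W[m]; c=np.median(P,0); P=P[np.linalg.norm(P-c,axis=1)<.055]; c=P.mean(0)
Traceback (most recent call last):
  File "h.py", line 38, in bluen
    U,S,V=np.linalg.svd(P-c); print("blue n",len(P),"c",c.round(4),"normal",V[2].round(3),"extent",(np.ptp((P-c)@V[:2].T,0)*1000).round(0))
                                                                                                    ~~~~~~^^^^^^^^^^^^^^^^^
ValueError: zero-size array to reduction operation maximum which has no identity
```

```bash
sed -i 's/hsv\[...,1\]>120)&box(W,u0/hsv[...,1]>90)\&(hsv[...,2]>40)\&box(W,u0/' h.py; python3 - <<'E'
from h import *
crop("e","side",270,180,330,230,12,"e3")
crop("e","top",260,140,340,250,6,"e4")
bluen("e",280,190,300,220)
E
```

```text
blue n 15 c [0.5024 0.0713 0.1841] normal [-0.381 -0.924 -0.028] extent [49. 14.]
```

View pics/e3.png

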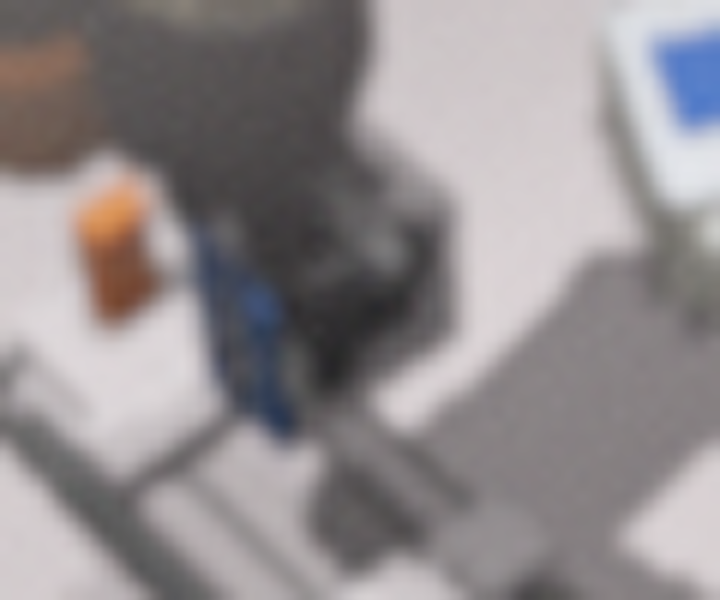

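View pics/e4.png

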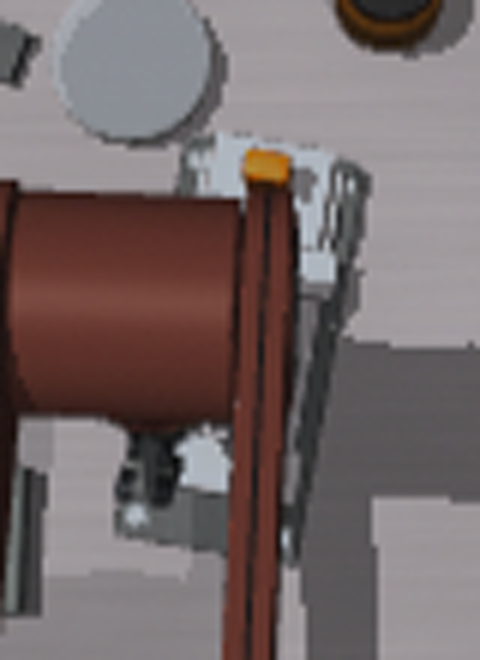

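The block is lifted but the pads hold it: the blue face is still vertical. I'll tip it by pushing its lower part against the side of the bed, so I need the height profile across the fixture gap.

```bash
python3 - <<'E'
from h import *
p,W=cloud("c","top")
a=np.radians(-10.3);ex=np.array([np.cos(a),np.sin(a)]);ey=np.array([-np.sin(a),np.cos(a)])
c=np.array([.511,.032]); F=np.stack([(W[...,:2]-c)@ex,(W[...,:2]-c)@ey,W[...,2]],-1)*1000
for tag in "cs","es":
    p,W=cloud(tag[0],"side" if tag[1]=="s" else "top")
    F=np.stack([(W[...,:2]-c)@ex,(W[...,:2]-c)@ey,W[...,2]],-1)*1000
    for x0 in(25,35,45,-40):
        m=(abs(F[...,0]-x0)<5)&(abs(F[...,1])<70)&(F[...,2]<75)
        Q=F[m]; print(tag,x0,[(y,round(np.median(Q[abs(Q[:,1]-y)<3,2]),0),int((abs(Q[:,1]-y)<3).sum())) for y in range(-65,66,5) if (abs(Q[:,1]-y)<3).sum()>0])
p,W=cloud("c","top");F=np.stack([(W[...,:2]-c)@ex,(W[...,:2]-c)@ey,W[...,2]],-1)*1000
for x0 in(30,40,50):
        m=(abs(F[...,0]-x0)<5)&(abs(F[...,1])<70)&(F[...,2]<75)
        Q=F[m]; print("ct",x0,[(y,round(np.median(Q[abs(Q[:,1]-y)<3,2]),0)) for y in range(-65,66,5) if (abs(Q[:,1]-y)<3).sum()>0])
# targets
def w(x,y): return c+ex*x/1000+ey*y/1000
print(w(21,115),w(21,20)); go(*w(21,115),.16,-10.3)
E
```

```text
cs 25 [(35, np.float64(31.0), 2), (40, np.float64(29.0), 6), (45, np.float64(20.0), 5), (50, np.float64(15.0), 6), (55, np.float64(-1.0), 7), (60, np.float64(-2.0), 4), (65, np.float64(-2.0), 4)]
cs 35 [(25, np.float64(27.0), 1), (30, np.float64(27.0), 4), (35, np.float64(29.0), 4), (40, np.float64(22.0), 6), (45, np.float64(16.0), 5), (50, np.float64(4.0), 5), (55, np.float64(-2.0), 5), (60, np.float64(1.0), 4), (65, np.float64(-2.0), 2)]
cs 45 [(20, np.float64(27.0), 3), (25, np.float64(27.0), 4), (30, np.float64(28.0), 4), (35, np.float64(30.0), 3), (40, np.float64(30.0), 6), (45, np.float64(17.0), 4), (50, np.float64(15.0), 5), (55, np.float64(5.0), 4), (60, np.float64(-2.0), 2), (65, np.float64(-1.0), 3)]
cs -40 [(-65, np.float64(-3.0), 3), (-60, np.float64(1.0), 2), (-55, np.float64(-1.0), 2), (-40, np.float64(50.0), 2), (-35, np.float64(50.0), 4), (-30, np.float64(49.0), 3), (-25, np.float64(50.0), 3), (-20, np.float64(49.0), 4), (-15, np.float64(48.0), 4), (-10, np.float64(48.0), 4), (-5, np.float64(46.0), 4), (0, np.float64(50.0), 5), (5, np.float64(50.0), 4), (10, np.float6
[... 4125 characters left out ...]
(-40, np.float64(28.0)), (-35, np.float64(28.0)), (-30, np.float64(30.0)), (-25, np.float64(29.0)), (-20, np.float64(31.0)), (-15, np.float64(28.0)), (-10, np.float64(27.0)), (-5, np.float64(29.0)), (0, np.float64(31.0)), (5, np.float64(31.0)), (10, np.float64(30.0)), (15, np.float64(31.0)), (20, np.float64(29.0)), (25, np.float64(28.0)), (30, np.float64(30.0)), (35, np.float64(30.0)), (40, np.float64(25.0)), (45, np.float64(18.0)), (50, np.float64(15.0)), (55, np.float64(-1.0)), (60, np.float64(-1.0)), (65, np.float64(-3.0))]
[0.55222384 0.14139193] [0.53523763 0.04792285]
tcp [0.515  0.0536 0.1554] phi -10.3 dp [ 0.0209 -0.093  -0.0045] turn -0.000 w 0.0402 F [-0.8 -0.2 -3.4] t 8.3 q6 0.13
```

The bed (30 mm) ends at y≈±40 mm, with a 16 mm ledge out to 50. Plan: bring the block in from the left with its bottom 19 mm up, push its lower right side against the bed's edge, and arc the grip over so it tips right side down.

Request:
{"method": "arm_command", "body": {
  "steps": [
    {"dp": [0.002,-0.008,0],"turn": 0},
    {"dp": [0.005,-0.022,0],"turn": 0},
    {"dp": [0.009,-0.04,0],"turn": 0},
    {"dp": [0.013,-0.058,0],"turn": 0},
    {"dp": [0.017,-0.074,0],"turn": 0},
    {"dp": [0.02,-0.085,0],"turn": 0},
    {"dp": [0.021,-0.09,0],"turn": 0},
    {"dp": [0.021,-0.093,0],"turn": 0},
    {"dp": [0.021,-0.093,0.005],"turn": 0},
    {"dp": [0.021,-0.093,0.02],"turn": 0},
    {"dp": [0.021,-0.093,0.04],"turn": 0},
    {"dp": [0.021,-0.093,0.06],"turn": 0},
    {"dp": [0.021,-0.093,0.08],"turn": 0},
    {"dp": [0.021,-0.093,0.095],"turn": 0},
    {"dp": [0.021,-0.093,0.105],"turn": 0},
    {"dp": [0.021,-0.093,0.11],"turn": 0},
    {"dp": [0.021,-0.093,0.11],"turn": 0}
  ]
}}

```text
clock: 9.75
tcp_pos: [0.5514, 0.1408, 0.044]
ee_rot: [[0.984, -0.18, -0.002], [-0.18, -0.984, -0.0], [-0.002, 0.001, -1.0]]
force: [-0.0, -0.5, -3.2]
width: 0.0399
```

```bash
cat >> h.py <<'E'
a_=np.radians(-10.3);EX=np.array([np.cos(a_),np.sin(a_)]);EY=np.array([-np.sin(a_),np.cos(a_)]);C0=np.array([.511,.032])
def w(x,y): return C0+EX*x/1000+EY*y/1000
def fx(): 
    s=manip.state();d=s["tcp_pos"][:2]-C0; print("fix x %.1f y %.1f z %.1f"%(d@EX*1000,d@EY*1000,s["tcp_pos"][2]*1000),"F fix",(s["force"][:2]@EX).round(1),(s["force"][:2]@EY).round(1),s["force"][2].round(1),"w",s["width"])
E
python3 - <<'E'
from h import *
fx(); go(*w(21,105),.045,-10.3)
cap("f");crop("f","side",220,150,360,260,5,"f2")
E
```

```text
fix x 20.3 y 114.2 z 44.0 F fix 0.1 -0.5 -3.2 w 0.039932836150988485
tcp [0.5514 0.1408 0.044 ] phi -10.3 dp [ 0.0007  0.0092 -0.001 ] turn -0.001 w 0.0399 F [-0.  -0.5 -3.2] t 9.8 q6 0.29
```

View pics/f2.png

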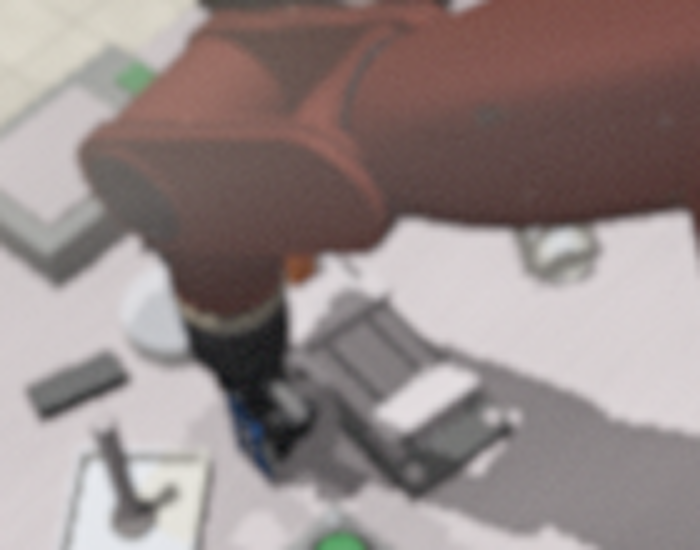

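Request:
{"method": "arm_command", "body": {
  "steps": [
    {"dp": [0,0.004,0],"turn": 0},
    {"dp": [0,0.009,0],"turn": 0},
    {"dp": [0,0.013,0],"turn": 0},
    {"dp": [0,0.017,-0.001],"turn": 0},
    {"dp": [0,0.02,-0.004],"turn": 0},
    {"dp": [0,0.0235,-0.008],"turn": 0},
    {"dp": [0,0.027,-0.012],"turn": 0},
    {"dp": [0,0.031,-0.016],"turn": 0}
  ]
}}

```text
clock: 10.52
tcp_pos: [0.5469, 0.1108, 0.0619]
ee_rot: [[0.984, -0.179, 0.0], [-0.179, -0.984, 0.001], [0.0, -0.001, -1.0]]
force: [0.8, 2.9, -3.4]
width: 0.0399
```

```bash
python3 - <<'E'
from h import *
fx(); print(manip.state()["moment"])
cap("g");crop("g","side",240,200,320,260,9,"g2");crop("g","top",240,150,320,230,7,"g3");fx()
E
```

```text
fix x 21.3 y 84.0 z 61.9 F fix 0.3 3.0 -3.4 w 0.03993645250994509
[ 0.66058219 -0.10166536 -0.03237775]
fix x 21.9 y 83.6 z 62.5 F fix -0.3 2.0 -2.2 w 0.039824927584786514
```

View pics/g2.png

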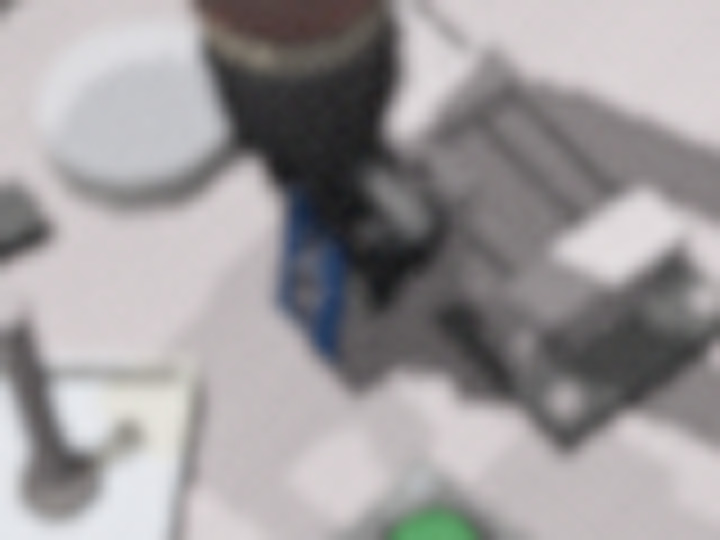

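Request:
{"method": "arm_command", "body": {
  "steps": [
    {"dp": [0,0.004,-0.001],"turn": 0},
    {"dp": [0,0.008,-0.002],"turn": 0},
    {"dp": [0,0.0126,-0.0035],"turn": 0},
    {"dp": [0,0.018,-0.005],"turn": 0},
    {"dp": [0,0.024,-0.007],"turn": 0},
    {"dp": [0,0.0296,-0.0085],"turn": 0},
    {"dp": [0,0.0296,-0.0085],"turn": 0}
  ]
}}

```text
clock: 11.2
tcp_pos: [0.5427, 0.0817, 0.0715]
ee_rot: [[0.984, -0.179, 0.003], [-0.179, -0.984, 0.001], [0.003, -0.001, -1.0]]
force: [0.9, 3.7, 4.2]
width: 0.0395
```

```bash
python3 - <<'E'
from h import *
fx(); print(manip.state()["moment"])
cap("h");crop("h","side",240,190,320,250,9,"h2");fx()
bluen("h",250,190,310,250)
E
```

```text
fix x 22.4 y 54.5 z 71.5 F fix 0.3 3.8 4.2 w 0.039487599140584626
[ 0.69410391 -0.00456519 -0.02791107]
fix x 22.4 y 54.8 z 71.1 F fix -0.4 4.1 4.5 w 0.04007074518969983
blue n 66 c [0.5389 0.1076 0.0972] normal [0.277 0.82  0.501] extent [86. 49.]
```

View pics/h2.png

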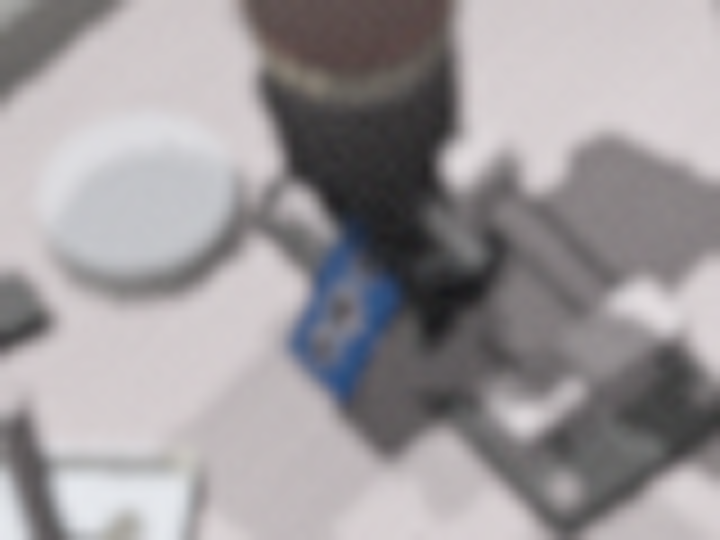

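It is tipping, by about 35° so far. Continuing the arc.

Request:
{"method": "arm_command", "body": {
  "steps": [
    {"dp": [0,0.006,-0.001],"turn": 0},
    {"dp": [0,0.012,-0.001],"turn": 0},
    {"dp": [0,0.018,-0.001],"turn": 0},
    {"dp": [0,0.024,-0.001],"turn": 0},
    {"dp": [0,0.03,0],"turn": 0},
    {"dp": [0,0.036,0.001],"turn": 0},
    {"dp": [0,0.042,0.003],"turn": 0},
    {"dp": [0,0.047,0.004],"turn": 0},
    {"dp": [0,0.052,0.006],"turn": 0},
    {"dp": [0,0.052,0.006],"turn": 0}
  ]
}}

```text
clock: 12.13
tcp_pos: [0.5311, 0.0293, 0.0629]
ee_rot: [[0.984, -0.18, -0.002], [-0.18, -0.984, -0.001], [-0.002, 0.001, -1.0]]
force: [-0.0, 0.4, -2.0]
width: 0.0401
```

```bash
python3 - <<'E'
from h import *
fx(); print(manip.state()["moment"])
cap("i");crop("i","side",240,180,330,250,8,"i2");fx()
bluen("i",250,180,320,250)
E
```

```text
fix x 20.3 y 1.0 z 62.9 F fix -0.1 0.4 -2.0 w 0.040117388671605116
[-0.04772616  0.04044578 -0.02445777]
fix x 20.2 y 1.4 z 62.9 F fix 0.1 0.3 -2.5 w 0.03989136361060151
blue n 65 c [0.5307 0.0669 0.1009] normal [0.124 0.229 0.965] extent [52. 45.]
```

View pics/i2.png

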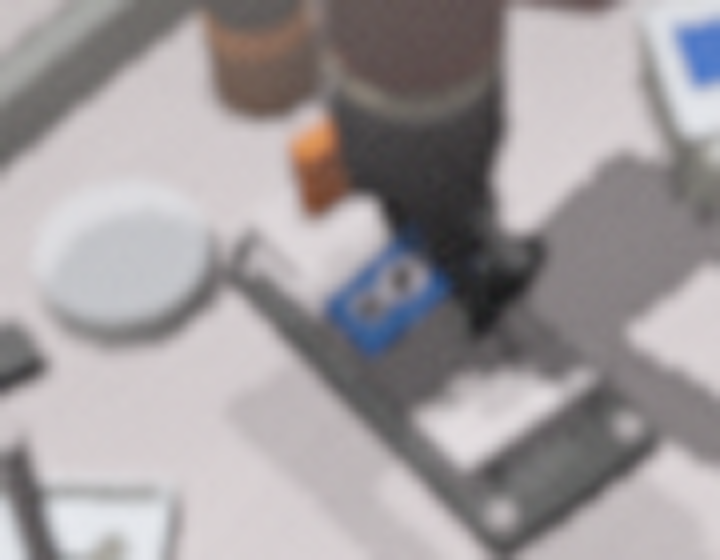

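The blue face now looks up, close to level. Lifting slightly, shifting to the seat centre and lowering.

Request:
{"method": "arm_command", "body": {
  "steps": [
    {"dp": [0,0,-0.003],"turn": 0},
    {"dp": [0,0,-0.005],"turn": 0},
    {"dp": [-0.004,0.004,-0.005],"turn": 0},
    {"dp": [-0.01,0.009,-0.005],"turn": 0},
    {"dp": [-0.015,0.015,-0.005],"turn": 0},
    {"dp": [-0.0185,0.018,-0.005],"turn": 0},
    {"dp": [-0.0185,0.018,-0.003],"turn": 0},
    {"dp": [-0.0185,0.018,0],"turn": 0},
    {"dp": [-0.0185,0.018,0.003],"turn": 0},
    {"dp": [-0.0185,0.018,0.005],"turn": 0},
    {"dp": [-0.0185,0.018,0.005],"turn": 0}
  ]
}}

```text
clock: 13.15
tcp_pos: [0.5122, 0.0148, 0.0605]
ee_rot: [[0.984, -0.179, 0.002], [-0.179, -0.984, -0.002], [0.002, 0.002, -1.0]]
force: [-3.5, -5.3, 7.6]
width: 0.0397
```

```bash
python3 - <<'E'
from h import *
fx(); print(manip.state()["moment"])
cap("j");crop("j","side",240,180,330,250,8,"j2");fx()
bluen("j",250,180,320,250)
E
```

```text
fix x 4.3 y -16.7 z 60.5 F fix -2.5 -5.8 7.6 w 0.0397473166041892
[-0.67646874  0.69860848  0.10748336]
fix x 4.4 y -16.5 z 60.5 F fix -2.3 -5.3 7.8 w 0.03964611950075079
blue n 71 c [0.513  0.0504 0.1015] normal [-0.124 -0.134 -0.983] extent [60. 57.]
```

View pics/j2.png

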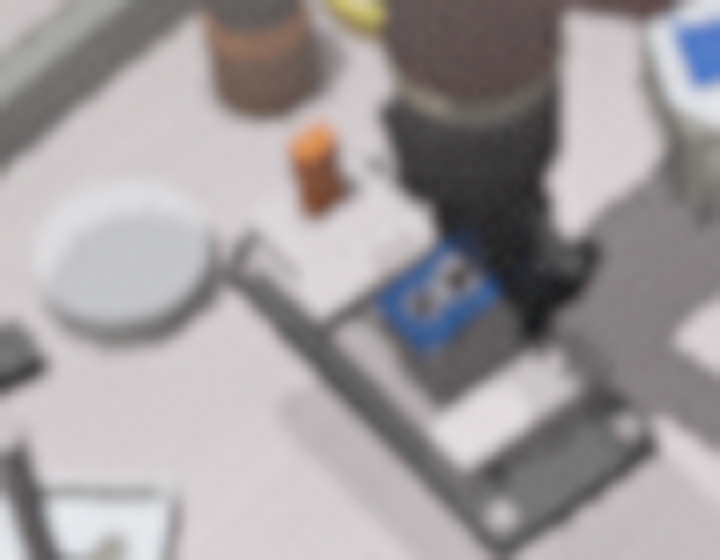

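Request:
{"method": "arm_command", "body": {
  "steps": [
    {"dp": [0,0,0],"turn": 0},
    {"dp": [0,0,0],"turn": 0},
    {"dp": [0,0,0],"turn": 0},
    {"dp": [0,0,0],"turn": 0},
    {"dp": [0,0,0],"turn": 0},
    {"dp": [0,0,-0.03],"turn": 0},
    {"dp": [0,0,-0.07],"turn": 0},
    {"dp": [0,0,-0.11],"turn": 0},
    {"dp": [0,0.04,-0.14],"turn": 0},
    {"dp": [0,0.08,-0.14],"turn": 0},
    {"dp": [0,0.12,-0.14],"turn": 0},
    {"dp": [0,0.16,-0.14],"turn": 0},
    {"dp": [0,0.19,-0.14],"turn": 0},
    {"dp": [0,0.2,-0.14],"turn": 0},
    {"dp": [0,0.2,-0.14],"turn": 0}
  ],
  "claw": 100
}}

```text
clock: 14.5
tcp_pos: [0.4744, -0.1829, 0.1987]
ee_rot: [[0.983, -0.183, -0.0], [-0.183, -0.983, -0.0], [-0.0, 0.0, -1.0]]
force: [0.4, 0.6, -0.2]
width: 0.0854
```

```bash
python3 - <<'E'
from h import *
cap("k");crop("k","side",240,180,330,250,8,"k2");crop("k","top",260,150,340,250,6,"k3")
bluen("k",250,180,320,250); bluen("k",270,190,330,250,"top")
p,W=cloud("k","top"); r=rect(W,box(W,270,190,330,250,.09,.115)); print(r)
d=r[0]/1000-C0; print(d@EX*1000,d@EY*1000)
fx()
E
```

```text
blue n 82 c [0.5096 0.0341 0.0983] normal [ 0.049 -0.016  0.999] extent [65. 44.]
blue n 217 c [0.5132 0.0235 0.0996] normal [-0.027  0.003 -1.   ] extent [70. 40.]
(array([513.8,  24.1]), array([69.9, 39.7]), 79.7, 297)
4.1674156056329945 -7.272045597349217
fix x 2.4 y -215.2 z 198.5 F fix -0.3 0.6 -0.4 w 0.08509865407378357
```

View pics/k2.png

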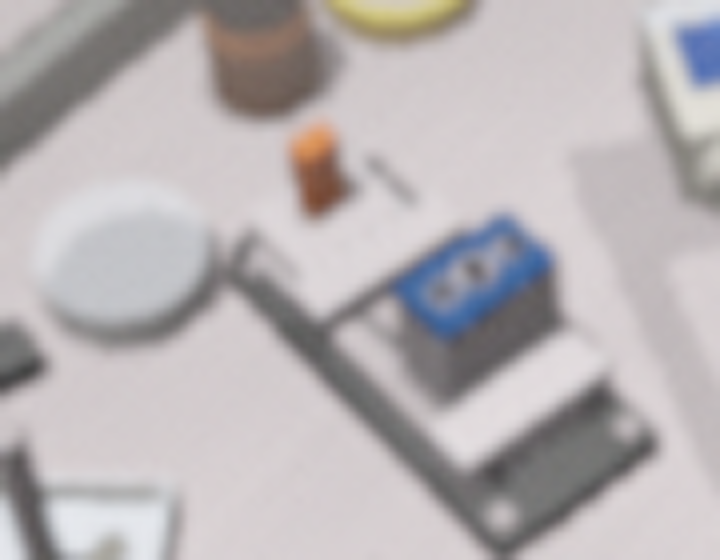

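View pics/k3.png

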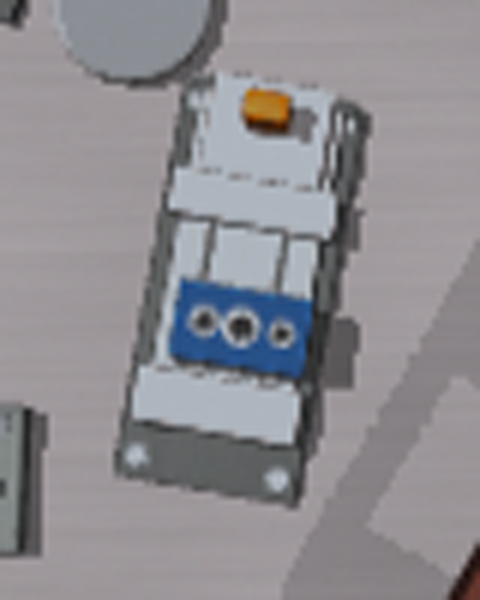

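Blue is up and the block is flat, but it sits 7 mm right of centre. I'll regrip it and shift it.

```bash
python3 - <<'E'
from h import *
go(*w(4.2,-7.3),.066,-10.3)
E
```

```text
tcp [ 0.4749 -0.1802  0.1985] phi -10.4 dp [ 0.0016 -0.2078  0.1327] turn -0.001 w 0.0851 F [-0.2  0.6 -0.4] t 14.6 q6 -0.34
```

Request:
{"method": "arm_command", "body": {
  "steps": [
    {"dp": [0,-0.015,0],"turn": 0},
    {"dp": [0,-0.045,0],"turn": 0},
    {"dp": [0.001,-0.085,0],"turn": 0},
    {"dp": [0.001,-0.125,0],"turn": 0},
    {"dp": [0.001,-0.16,0],"turn": 0},
    {"dp": [0.001,-0.19,0],"turn": 0},
    {"dp": [0.0015,-0.205,0],"turn": 0},
    {"dp": [0.0015,-0.208,0.015],"turn": 0},
    {"dp": [0.0015,-0.208,0.045],"turn": 0},
    {"dp": [0.0015,-0.208,0.08],"turn": 0},
    {"dp": [0.0015,-0.208,0.11],"turn": 0},
    {"dp": [0.0015,-0.208,0.128],"turn": 0},
    {"dp": [0.0015,-0.208,0.132],"turn": 0},
    {"dp": [0.0015,-0.208,0.132],"turn": 0},
    {"dp": [0.0015,-0.208,0.132],"turn": 0}
  ]
}}

```text
clock: 15.85
tcp_pos: [0.5143, 0.0247, 0.0678]
ee_rot: [[0.984, -0.178, 0.001], [-0.178, -0.984, 0.0], [0.001, -0.0, -1.0]]
force: [0.3, 0.3, 0.5]
width: 0.0853
```

Request:
{"method": "arm_command", "body": {
  "steps": [
    {"dp": [0,0,0],"turn": 0},
    {"dp": [0,0,0],"turn": 0},
    {"dp": [0,0,0],"turn": 0},
    {"dp": [0,0,0],"turn": 0},
    {"dp": [0,0,0],"turn": 0},
    {"dp": [0,0,0],"turn": 0},
    {"dp": [0,0,0],"turn": 0}
  ],
  "claw": 0
}}

```text
clock: 16.43
tcp_pos: [0.5144, 0.0236, 0.0679]
ee_rot: [[0.984, -0.179, 0.001], [-0.179, -0.984, -0.0], [0.001, -0.0, -1.0]]
force: [-1.8, 1.3, 5.5]
width: 0.0396
```

```bash
python3 - <<'E'
from h import *
fx(); go(*w(1,0.3),.066,-10.3)
E
```

```text
fix x 4.9 y -7.6 z 67.9 F fix -2.0 1.0 5.5 w 0.03964324382079619
tcp [0.5144 0.0236 0.0679] phi -10.3 dp [-0.0039 -0.0079  0.0019] turn -0.000 w 0.0396 F [-1.8  1.3  5.5] t 16.4 q6 0.07
```

Request:
{"method": "arm_command", "body": {
  "steps": [
    {"dp": [0,0,-0.004],"turn": 0},
    {"dp": [0,0,-0.005],"turn": 0},
    {"dp": [-0.002,-0.004,-0.005],"turn": 0},
    {"dp": [-0.003,-0.0075,-0.005],"turn": 0},
    {"dp": [-0.003,-0.0075,-0.005],"turn": 0},
    {"dp": [-0.003,-0.0075,-0.002],"turn": 0},
    {"dp": [-0.003,-0.0075,0.001],"turn": 0},
    {"dp": [-0.003,-0.0075,0.002],"turn": 0},
    {"dp": [-0.003,-0.0075,0.002],"turn": 0},
    {"dp": [-0.003,-0.0075,0.002],"turn": 0}
  ]
}}

```text
clock: 17.27
tcp_pos: [0.5121, 0.032, 0.0677]
ee_rot: [[0.984, -0.178, -0.001], [-0.178, -0.984, 0.0], [-0.001, -0.0, -1.0]]
force: [-12.9, 2.5, 25.3]
width: 0.0398
```

Request:
{"method": "arm_command", "body": {
  "steps": [
    {"dp": [0,0,0],"turn": 0},
    {"dp": [0,0,0],"turn": 0},
    {"dp": [0,0,0],"turn": 0},
    {"dp": [0,0,0],"turn": 0},
    {"dp": [0,0,0],"turn": 0},
    {"dp": [0,0,-0.03],"turn": 0},
    {"dp": [0,0,-0.07],"turn": 0},
    {"dp": [0,0,-0.11],"turn": 0},
    {"dp": [0,0.04,-0.14],"turn": 0},
    {"dp": [0,0.08,-0.14],"turn": 0},
    {"dp": [0,0.12,-0.14],"turn": 0},
    {"dp": [0,0.16,-0.14],"turn": 0},
    {"dp": [0,0.19,-0.14],"turn": 0},
    {"dp": [0,0.2,-0.14],"turn": 0},
    {"dp": [0,0.2,-0.14],"turn": 0}
  ],
  "claw": 100
}}

```text
clock: 18.52
tcp_pos: [0.4757, -0.1675, 0.2046]
ee_rot: [[0.983, -0.183, -0.0], [-0.183, -0.983, -0.0], [-0.0, 0.0, -1.0]]
force: [-0.5, -0.2, -0.9]
width: 0.0853
```

```bash
cat >> h.py <<'E'
def blk(tag):
    p,W=cloud(tag,"top"); r=rect(W,box(W,270,190,330,250,.09,.115)); print("block",r)
    d=r[0]/1000-C0; print("block fix",d@EX*1000,d@EY*1000)
    hsv=cv2.cvtColor(p,cv2.COLOR_RGB2HSV)
    org=(hsv[...,0]>8)&(hsv[...,0]<22)&(hsv[...,1]>120)&box(W,270,150,330,250,.085,.115)
    if org.sum()>5:
        r=rect(W,org);d=r[0]/1000-C0; print("tab",r,"fix",d@EX*1000,d@EY*1000)
    for x0 in (-35,30+0):pass
E
python3 - <<'E'
from h import *
cap("l");blk("l");bluen("l",270,190,330,250,"top")
crop("l","top",260,150,340,250,6,"l3")
p,W=cloud("l","top")
for r in((270,187-8,330,198),(270,214,330,235)):
    m=box(W,*r,.046,.058); q=rect(W,m); d=q[0]/1000-C0; print(q,d@EX*1000,d@EY*1000)
go(*w(119,0),.2,-100.3)
E
```

```text
block (array([512.2,  32.3]), array([70. , 39.7]), 79.3, 300)
block fix 1.1270213809854346 0.5097281695196929
tab (array([628.5,   9.8]), array([18.8, 15.5]), 88.2, 38) fix 119.57590113277404 -0.8329875659535552
blue n 215 c [0.5121 0.0324 0.0995] normal [ 0.011 -0.012 -1.   ] extent [70. 40.]
(array([587.2,  17.6]), array([88.9, 30.8]), 78.8, 202) 77.54679178821135 -0.5432157543771513
(array([477.6,  39.2]), array([88.6, 31.1]), 78.9, 194) -34.14913621581799 1.11197828823543
tcp [ 0.4762 -0.1647  0.2044] phi -10.4 dp [ 0.1178 -0.1999  0.0045] turn 1.569 w 0.0856 F [0.1 0.1 0.2] t 18.6 q6 -0.31
```

View pics/l3.png

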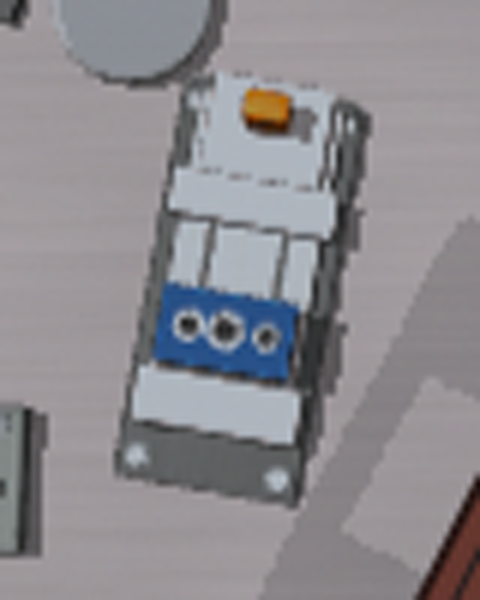

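The block is centred to within about 1 mm and flat. Now the jaw.

Request:
{"method": "arm_command", "body": {
  "steps": [
    {"dp": [0.005,-0.008,0],"turn": 0.08},
    {"dp": [0.013,-0.022,0],"turn": 0.19},
    {"dp": [0.022,-0.038,0],"turn": 0.31},
    {"dp": [0.032,-0.055,0],"turn": 0.43},
    {"dp": [0.043,-0.073,0],"turn": 0.55},
    {"dp": [0.054,-0.092,0],"turn": 0.67},
    {"dp": [0.065,-0.11,0],"turn": 0.79},
    {"dp": [0.075,-0.128,0],"turn": 0.91},
    {"dp": [0.085,-0.145,0],"turn": 1.03},
    {"dp": [0.095,-0.162,0],"turn": 1.15},
    {"dp": [0.104,-0.178,0],"turn": 1.27},
    {"dp": [0.112,-0.19,0.003],"turn": 1.39},
    {"dp": [0.117,-0.198,0.004],"turn": 1.5},
    {"dp": [0.1178,-0.2,0.0045],"turn": 1.567},
    {"dp": [0.1178,-0.2,0.0045],"turn": 1.567},
    {"dp": [0.1178,-0.2,0.0045],"turn": 1.567}
  ],
  "claw": 55,
  "newtons": 50
}}

```text
clock: 19.95
tcp_pos: [0.6276, 0.0126, 0.1998]
ee_rot: [[-0.171, -0.985, -0.001], [-0.985, 0.171, 0.0], [-0.0, 0.001, -1.0]]
force: [-0.1, 0.2, -0.5]
width: 0.0466
```

```bash
python3 - <<'E'
from h import *
fx();go(*w(119,-.6),.065,-100.3)
E
```

```text
fix x 118.2 y 1.7 z 199.8 F fix -0.1 0.1 -0.5 w 0.04655055061761223
tcp [0.6276 0.0126 0.1998] phi -99.8 dp [ 0.0024 -0.0009  0.1348] turn 0.008 w 0.0466 F [-0.1  0.2 -0.5] t 19.9 q6 1.64
```

Request:
{"method": "arm_command", "body": {
  "steps": [
    {"dp": [0.001,0,0.02],"turn": 0.004},
    {"dp": [0.001,0,0.05],"turn": 0.004},
    {"dp": [0.001,0,0.08],"turn": 0.004},
    {"dp": [0.001,0,0.11],"turn": 0.004},
    {"dp": [0.001,0,0.13],"turn": 0.004},
    {"dp": [0.001,0,0.134],"turn": 0.004},
    {"dp": [0.001,0,0.134],"turn": 0.004},
    {"dp": [0.001,0,0.134],"turn": 0.004}
  ]
}}

```text
clock: 20.62
tcp_pos: [0.6285, 0.0097, 0.0675]
ee_rot: [[-0.178, -0.984, 0.001], [-0.984, 0.178, -0.0], [-0.0, -0.001, -1.0]]
force: [-0.7, 0.6, 0.1]
width: 0.047
```

Request:
{"method": "arm_command", "body": {
  "steps": [
    {"dp": [0,0,0],"turn": 0},
    {"dp": [0,0,0],"turn": 0},
    {"dp": [0,0,0],"turn": 0},
    {"dp": [0,0,0],"turn": 0},
    {"dp": [0,0,0],"turn": 0},
    {"dp": [0,0,0],"turn": 0}
  ],
  "claw": 0
}}

```text
clock: 21.12
tcp_pos: [0.6298, 0.0105, 0.0691]
ee_rot: [[-0.179, -0.984, 0.005], [-0.984, 0.179, 0.001], [-0.002, -0.004, -1.0]]
force: [-0.7, 4.5, 5.8]
width: 0.0234
```

Request:
{"method": "arm_command", "body": {
  "steps": [
    {"dp": [0,0.004,0],"turn": 0},
    {"dp": [0,0.01,0],"turn": 0},
    {"dp": [0,0.016,0],"turn": 0},
    {"dp": [0,0.022,0],"turn": 0},
    {"dp": [0,0.028,0],"turn": 0},
    {"dp": [0,0.034,0],"turn": 0},
    {"dp": [0,0.039,0],"turn": 0},
    {"dp": [0,0.043,0],"turn": 0},
    {"dp": [0,0.045,0],"turn": 0},
    {"dp": [0,0.046,0],"turn": 0},
    {"dp": [0,0.046,0],"turn": 0}
  ]
}}

```text
clock: 22.03
tcp_pos: [0.5885, 0.0184, 0.0692]
ee_rot: [[-0.179, -0.984, 0.014], [-0.984, 0.179, 0.001], [-0.003, -0.014, -1.0]]
force: [17.4, 4.5, -7.7]
width: 0.0232
```

```bash
python3 - <<'E'
from h import *
fx()
E
```

```text
fix x 78.7 y 0.5 z 69.2 F fix 16.3 7.5 -7.7 w 0.02319541004815883
```

The jaw is home, pushing 16 N. Releasing and moving clear, then looking at everything again.

Request:
{"method": "arm_command", "body": {
  "steps": [
    {"dp": [0,-0.002,0],"turn": 0},
    {"dp": [0,-0.003,0],"turn": 0},
    {"dp": [0,-0.003,0],"turn": 0},
    {"dp": [0,-0.003,0],"turn": 0},
    {"dp": [0,-0.003,0],"turn": 0},
    {"dp": [0,-0.003,-0.03],"turn": 0},
    {"dp": [0,-0.003,-0.07],"turn": 0},
    {"dp": [0,-0.003,-0.1],"turn": 0},
    {"dp": [0.03,-0.003,-0.13],"turn": 0},
    {"dp": [0.06,-0.003,-0.15],"turn": 0},
    {"dp": [0.1,-0.003,-0.15],"turn": 0},
    {"dp": [0.14,-0.003,-0.15],"turn": 0},
    {"dp": [0.18,-0.003,-0.15],"turn": 0},
    {"dp": [0.21,-0.003,-0.15],"turn": 0},
    {"dp": [0.24,-0.003,-0.15],"turn": 0},
    {"dp": [0.25,-0.003,-0.15],"turn": 0}
  ],
  "claw": 90
}}

```text
clock: 23.37
tcp_pos: [0.5394, -0.2326, 0.2163]
ee_rot: [[-0.183, -0.983, -0.001], [-0.983, 0.183, -0.002], [0.002, 0.0, -1.0]]
force: [-0.8, -0.0, -0.5]
width: 0.0768
```

```bash
cat >> h.py <<'E'
def bots(tag):
    p,W=cloud(tag,"top"); hsv=cv2.cvtColor(p,cv2.COLOR_RGB2HSV)
    bl=((hsv[...,0]>95)&(hsv[...,0]<125)&(hsv[...,1]>130)&(W[...,2]>.035)&(W[...,2]<.075)).astype(np.uint8)
    n,l,st,ce=cv2.connectedComponentsWithStats(bl)
    for i in range(1,n):
        if st[i,4]<40: continue
        u,v=ce[i].astype(int); lab=np.median(W[l==i],0)
        m=box(W,max(u-32,0),max(v-32,0),u+32,v+32,.03,.075)&(np.linalg.norm(W[...,:2]-lab[:2],axis=-1)<.085)
        n2,l2=cv2.connectedComponents(m.astype(np.uint8)); m=l2==l2[v,u]
        s=np.median(hsv[m&(bl==0)],0); P=(W[m][:,:2]*1000).astype(np.float32)
        c,sz,a=cv2.minAreaRect(P); 
        a=np.radians(a if sz[0]>sz[1] else a+90); d=np.array([np.cos(a),np.sin(a)])
        if (np.array(c)/1000-lab[:2])@d<0: d=-d
        print("px",(u,v),"hsv",s,"c",np.round(c,1),"size",np.round(sz,1),"mouth dir",d.round(3),"ang %.1f"%np.degrees(np.arctan2(d[1],d[0])))
E
python3 - <<'E'
from h import *
cap("m");blk("m");bots("m");fx()
E
```

```text
block (array([511.5,  32.8]), array([70. , 40.6]), 78.5, 300)
block fix 0.34890074687363776 0.8765091379049935
tab (array([587.8,  18. ]), array([22.3, 15.3]), 85.2, 41) fix 78.06560192492489 -0.04238041013393883
px (np.int64(468), np.int64(182)) hsv [166.  77. 178.] c [ 568.  -515.7] size [106.3  61.5] mouth dir [-0.909 -0.416] ang -155.4
px (np.int64(363), np.int64(198)) hsv [105.  21. 191.] c [ 529.1 -163.4] size [ 40.8 110.2] mouth dir [-0.867  0.499] ang 150.1
px (np.int64(439), np.int64(231)) hsv [106.  21. 187.] c [ 423.6 -402.3] size [ 55.9 107.2] mouth dir [-0.04   0.999] ang 92.3
px (np.int64(411), np.int64(271)) hsv [140. 144. 149.] c [ 305.2 -332.3] size [ 56.6 108.1] mouth dir [ 0.308 -0.951] ang -72.1
px (np.int64(475), np.int64(283)) hsv [140. 150. 143.] c [ 272.8 -515.8] size [107.9  59.5] mouth dir [0.91  0.415] ang 24.5
fix x 75.4 y -253.0 z 216.1 F fix 0.5 0.9 -0.1 w 0.07688432663727984
```

View pics/m_top.png

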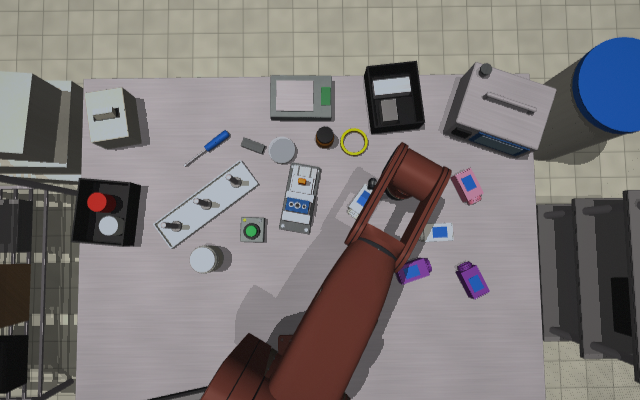

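Fixture shut on the block (tab at x=78, as it should be) and the bottles haven't moved. First bottle: the white one at (363,198), centre (0.523,−0.173), white (low saturation), not pink or purple. I'll grip it near its bottom end, then use the peg tip in its mouth to tip it.

```bash
python3 - <<'E'
from h import *
crop("m","top",335,170,400,225,10,"m3")
go(.5508,-.1932,.12,-126.3)
E
```

```text
tcp [ 0.54   -0.2304  0.2161] phi -100.5 dp [-0.0386 -0.0039  0.0961] turn 0.450 w 0.0769 F [ 0.6  0.8 -0.1] t 23.5 q6 1.22
```

View pics/m3.png

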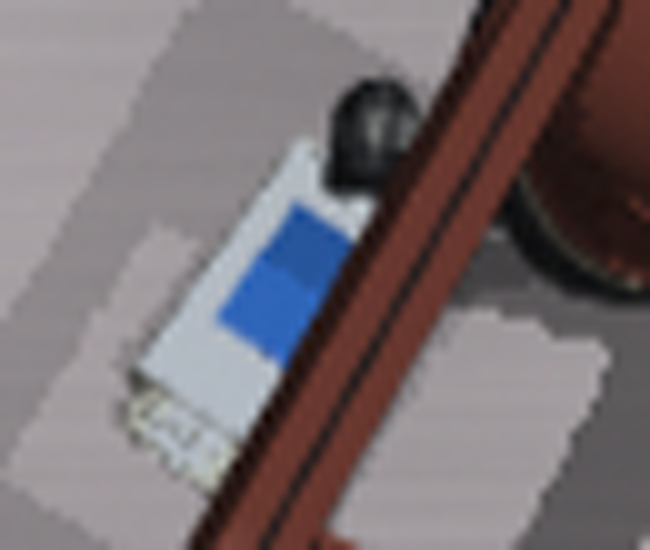

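Request:
{"method": "arm_command", "body": {
  "steps": [
    {"dp": [-0.004,0,0],"turn": 0.06},
    {"dp": [-0.013,-0.001,0.005],"turn": 0.15},
    {"dp": [-0.024,-0.002,0.01],"turn": 0.26},
    {"dp": [-0.034,-0.003,0.025],"turn": 0.36},
    {"dp": [-0.0386,-0.004,0.04],"turn": 0.43},
    {"dp": [-0.0386,-0.004,0.065],"turn": 0.45},
    {"dp": [-0.0386,-0.004,0.085],"turn": 0.45},
    {"dp": [-0.0386,-0.004,0.096],"turn": 0.45},
    {"dp": [-0.0386,-0.004,0.096],"turn": 0.45},
    {"dp": [-0.0386,-0.004,0.096],"turn": 0.45}
  ],
  "claw": 100,
  "newtons": 20
}}

```text
clock: 24.3
tcp_pos: [0.5515, -0.1903, 0.1202]
ee_rot: [[-0.588, -0.809, -0.001], [-0.809, 0.588, 0.001], [-0.0, 0.001, -1.0]]
force: [0.1, -0.1, 1.8]
width: 0.0854
```

```bash
python3 - <<'E'
from h import *
go(.5508,-.1932,.014,-126.3)
E
```

```text
tcp [ 0.5515 -0.1903  0.1202] phi -126.0 dp [ 0.0028 -0.0012  0.1062] turn 0.004 w 0.0854 F [ 0.1 -0.1  1.8] t 24.3 q6 1.73
```

Request:
{"method": "arm_command", "body": {
  "steps": [
    {"dp": [0.001,-0.001,0.015],"turn": 0.002},
    {"dp": [0.002,-0.001,0.04],"turn": 0.004},
    {"dp": [0.002,-0.001,0.07],"turn": 0.004},
    {"dp": [0.002,-0.001,0.092],"turn": 0.004},
    {"dp": [0.002,-0.001,0.104],"turn": 0.004},
    {"dp": [0.002,-0.001,0.106],"turn": 0.004},
    {"dp": [0.002,-0.001,0.106],"turn": 0.004}
  ]
}}

```text
clock: 24.88
tcp_pos: [0.5518, -0.1937, 0.015]
ee_rot: [[-0.592, -0.806, 0.0], [-0.806, 0.592, -0.0], [-0.0, -0.0, -1.0]]
force: [0.9, 0.8, 0.9]
width: 0.0852
```

Request:
{"method": "arm_command", "body": {
  "steps": [
    {"dp": [0,0,0],"turn": 0},
    {"dp": [0,0,0],"turn": 0},
    {"dp": [0,0,0],"turn": 0},
    {"dp": [0,0,0],"turn": 0},
    {"dp": [0,0,0],"turn": 0},
    {"dp": [0,0,0],"turn": 0}
  ],
  "claw": 0
}}

```text
clock: 25.38
tcp_pos: [0.5528, -0.1944, 0.0164]
ee_rot: [[-0.593, -0.806, 0.003], [-0.806, 0.593, -0.002], [-0.001, -0.004, -1.0]]
force: [0.2, 0.1, 6.8]
width: 0.0558
```

Request:
{"method": "arm_command", "body": {
  "steps": [
    {"dp": [0,0,-0.01],"turn": 0},
    {"dp": [0,0,-0.03],"turn": 0},
    {"dp": [0,0,-0.06],"turn": 0},
    {"dp": [0,0,-0.09],"turn": 0},
    {"dp": [0,0,-0.12],"turn": 0},
    {"dp": [0,0,-0.15],"turn": 0},
    {"dp": [0,0,-0.18],"turn": 0},
    {"dp": [0,0,-0.2],"turn": 0},
    {"dp": [0,0,-0.2],"turn": 0},
    {"dp": [0,0,-0.2],"turn": 0}
  ]
}}

```text
clock: 26.22
tcp_pos: [0.5519, -0.1939, 0.2163]
ee_rot: [[-0.593, -0.806, 0.003], [-0.806, 0.593, -0.002], [-0.001, -0.003, -1.0]]
force: [0.0, 0.2, -1.3]
width: 0.0558
```

```bash
python3 - <<'E'
from h import *
cap("n"); crop("n","side",240,80,400,200,5,"n2")
P=np.array([.596,.235]);m=np.array([-.808,-.589]); g=P-.125*m
go(*g,.215,-53.9)
E
```

```text
tcp [ 0.5503 -0.1932  0.2129] phi -126.3 dp [-0.4912  0.1791 -0.0019] turn -1.264 w 0.0562 F [ 0.2  0.2 -1.7] t 26.3 q6 1.73
```

View pics/n2.png

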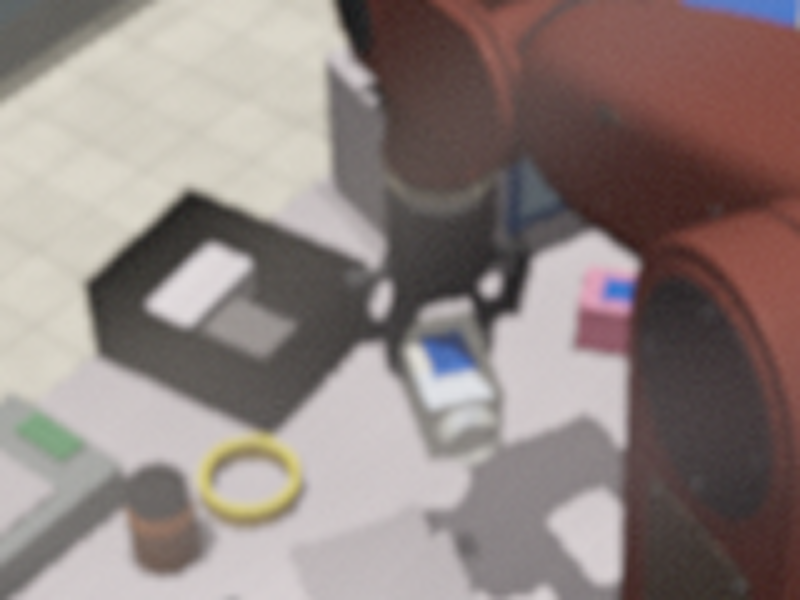

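```bash
python3 - <<'E'
from h import *
bluen("n",318,140,345,160)
p,W=cloud("n","side"); m=box(W,315,140,345,175,.1,.35); 
hsv=cv2.cvtColor(p,cv2.COLOR_RGB2HSV)
s=manip.state(); P=W[m]; d=P-s["tcp_pos"]; mm=np.array([-.806,.592])
al=d[:,:2]@mm
for a in range(-40,140,10):
    q=d[(al*1000>a)&(al*1000<a+10)]
    if len(q)>3: print(a,len(q),(np.percentile(q[:,2],[5,50,95])*1000).round(0))
E
```

```text
blue n 45 c [ 0.53   -0.1768  0.2542] normal [ 0.024 -0.021  0.999] extent [41. 29.]
-20 8 [39. 40. 43.]
-10 33 [38. 42. 74.]
0 71 [22. 42. 73.]
10 150 [18. 55. 82.]
20 41 [-1. 41. 87.]
30 37 [-12.  41.  44.]
40 39 [ 7. 41. 45.]
50 58 [-15.  39.  44.]
60 50 [-13.  40.  44.]
70 95 [-9. 33. 43.]
80 48 [-7. 24. 38.]
90 27 [-6. 12. 36.]
```

The bottle is held level: top 41 mm above the TCP, mouth about 90 mm ahead. Carrying it to the far side of the near peg, mouth facing the peg.

Request:
{"method": "arm_command", "body": {
  "steps": [
    {"dp": [-0.008,0.003,0],"turn": -0.02},
    {"dp": [-0.024,0.009,0],"turn": -0.06},
    {"dp": [-0.05,0.018,0],"turn": -0.13},
    {"dp": [-0.08,0.029,0],"turn": -0.2},
    {"dp": [-0.112,0.041,0],"turn": -0.28},
    {"dp": [-0.145,0.053,0],"turn": -0.36},
    {"dp": [-0.178,0.065,0],"turn": -0.45},
    {"dp": [-0.212,0.077,0],"turn": -0.54},
    {"dp": [-0.246,0.09,0],"turn": -0.63},
    {"dp": [-0.28,0.102,0],"turn": -0.72},
    {"dp": [-0.314,0.114,0],"turn": -0.81},
    {"dp": [-0.348,0.127,0],"turn": -0.9},
    {"dp": [-0.38,0.139,0],"turn": -0.98},
    {"dp": [-0.412,0.15,0],"turn": -1.06},
    {"dp": [-0.44,0.16,0],"turn": -1.13},
    {"dp": [-0.465,0.17,0],"turn": -1.19},
    {"dp": [-0.482,0.176,0],"turn": -1.24},
    {"dp": [-0.49,0.179,0],"turn": -1.264},
    {"dp": [-0.4912,0.179,0],"turn": -1.264},
    {"dp": [-0.4912,0.179,0],"turn": -1.264}
  ]
}}

```text
clock: 27.98
tcp_pos: [0.6973, 0.3081, 0.2126]
ee_rot: [[0.589, -0.808, -0.002], [-0.808, -0.589, -0.001], [-0.0, 0.003, -1.0]]
force: [0.3, 0.1, -0.9]
width: 0.0557
```

```bash
python3 - <<'E'
from h import *
cap("o"); crop("o","side",190,150,320,290,4,"o2")
P=np.array([.596,.235]);m=np.array([-.808,-.589]); g=P-.125*m
go(*g,.141,-53.9)
E
```

```text
tcp [0.6978 0.3068 0.2136] phi -54.0 dp [-0.0019 -0.0005  0.0726] turn -0.002 w 0.0560 F [-0.1  0.1 -1. ] t 28.1 q6 1.25
```

View pics/o2.png

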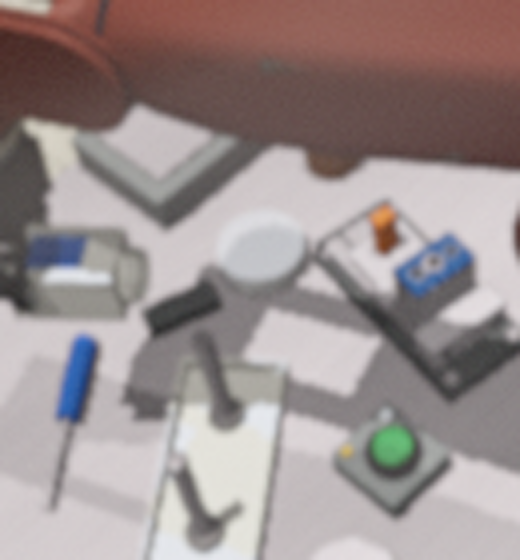

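Request:
{"method": "arm_command", "body": {
  "steps": [
    {"dp": [-0.002,0,0.01],"turn": 0},
    {"dp": [-0.002,0,0.03],"turn": 0},
    {"dp": [-0.002,0,0.05],"turn": 0},
    {"dp": [-0.002,0,0.065],"turn": 0},
    {"dp": [-0.002,0,0.0726],"turn": 0},
    {"dp": [-0.002,0.004,0.0726],"turn": 0},
    {"dp": [-0.002,0.01,0.0726],"turn": 0},
    {"dp": [-0.002,0.015,0.0726],"turn": 0},
    {"dp": [-0.002,0.018,0.0726],"turn": 0},
    {"dp": [-0.002,0.018,0.0726],"turn": 0},
    {"dp": [-0.002,0.018,0.0726],"turn": 0}
  ]
}}

```text
clock: 29.0
tcp_pos: [0.6828, 0.2992, 0.1432]
ee_rot: [[0.589, -0.808, 0.002], [-0.808, -0.589, 0.001], [0.001, -0.002, -1.0]]
force: [-0.1, -0.7, -1.0]
width: 0.0555
```

```bash
python3 - <<'E'
from h import *
cap("p"); crop("p","side",190,190,290,280,6,"p2"); crop("p","top",170,130,290,230,5,"p3")
P=np.array([.596,.235]);m=np.array([-.808,-.589]); g=P-.107*m
go(*g,.141,-53.9)
E
```

```text
tcp [0.6827 0.2993 0.1425] phi -53.9 dp [0.0009 0.001  0.0015] turn -0.000 w 0.0557 F [ 0.4 -0.5 -0.5] t 29.1 q6 1.25
```

View pics/p2.png

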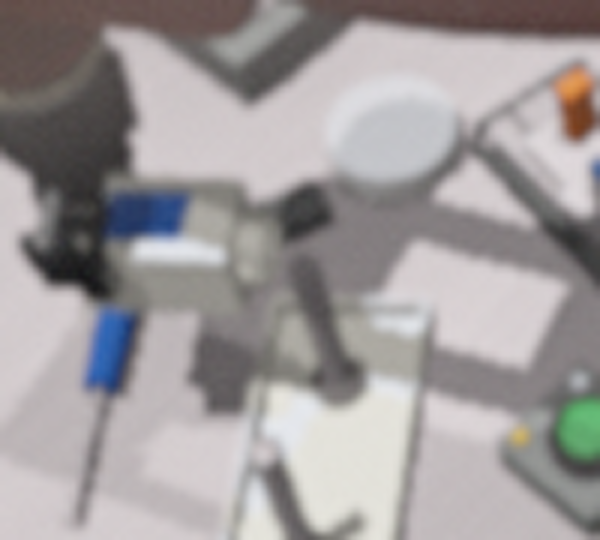

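View pics/p3.png

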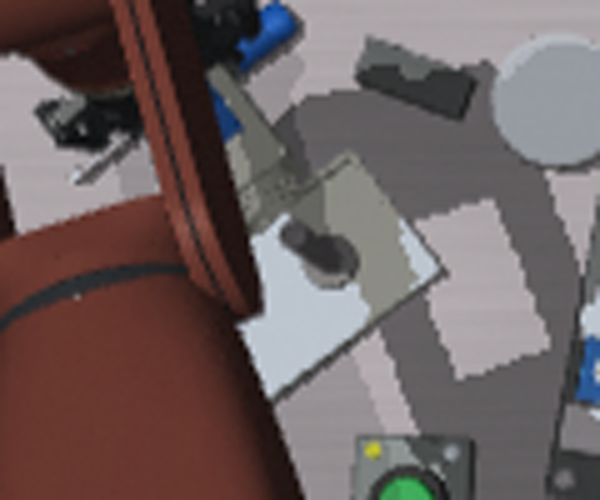

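Aligned: the mouth sits about 8 mm short of the peg tip at (298,235) in the crop. Pushing and beginning the arc.

Request:
{"method": "arm_command", "body": {
  "steps": [
    {"dp": [0.001,0.004,0.0015],"turn": 0},
    {"dp": [0.001,0.008,0.0015],"turn": 0},
    {"dp": [0.001,0.011,-0.002],"turn": 0},
    {"dp": [0.001,0.014,-0.008],"turn": 0},
    {"dp": [0.001,0.018,-0.014],"turn": 0},
    {"dp": [0.001,0.022,-0.02],"turn": 0},
    {"dp": [0.001,0.026,-0.026],"turn": 0},
    {"dp": [0.001,0.026,-0.026],"turn": 0}
  ]
}}

```text
clock: 29.77
tcp_pos: [0.662, 0.2827, 0.1695]
ee_rot: [[0.589, -0.808, 0.002], [-0.808, -0.589, 0.0], [0.001, -0.001, -1.0]]
force: [1.5, 0.3, 0.5]
width: 0.0559
```

```bash
python3 - <<'E'
from h import *
cap("q"); crop("q","side",190,180,290,270,6,"q2")
P=np.array([.596,.235]);m=np.array([-.808,-.589]); s=manip.state(); d=s["tcp_pos"][:2]-P
print("m",d@m*1000,"z",s["tcp_pos"][2]*1000,"F m",s["force"][:2]@m,s["force"][2])
bluen("q",190,190,250,240)
E
```

```text
m -81.34762908258445 z 168.06668433879707 F m -1.4802536344711406 0.24346880688672057
blue n 87 c [0.6406 0.2702 0.2006] normal [-0.027  0.6   -0.799] extent [62. 48.]
```

View pics/q2.png

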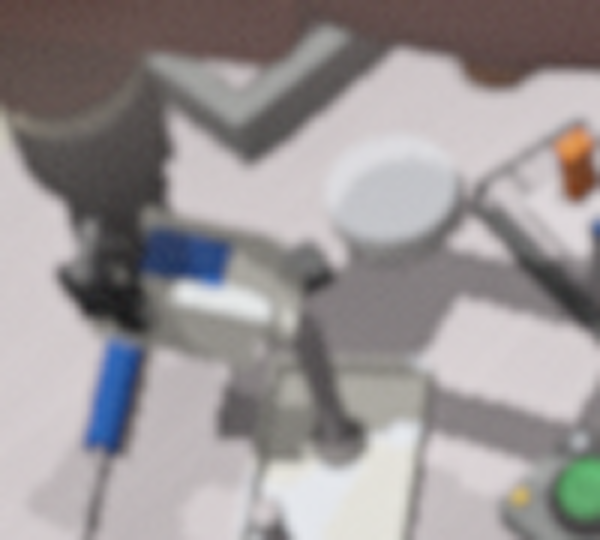

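Request:
{"method": "arm_command", "body": {
  "steps": [
    {"dp": [0,0.004,-0.006],"turn": 0},
    {"dp": [0,0.009,-0.012],"turn": 0},
    {"dp": [0,0.0143,-0.017],"turn": 0},
    {"dp": [0,0.02,-0.021],"turn": 0},
    {"dp": [0,0.027,-0.0255],"turn": 0},
    {"dp": [0,0.0343,-0.0295],"turn": 0},
    {"dp": [0,0.042,-0.0325],"turn": 0},
    {"dp": [0,0.049,-0.035],"turn": 0},
    {"dp": [0,0.0567,-0.0365],"turn": 0},
    {"dp": [0,0.0567,-0.0365],"turn": 0}
  ]
}}

```text
clock: 30.7
tcp_pos: [0.6152, 0.2488, 0.205]
ee_rot: [[0.589, -0.808, -0.0], [-0.808, -0.589, -0.0], [0.0, 0.0, -1.0]]
force: [0.6, 0.0, -0.5]
width: 0.0561
```

```bash
python3 - <<'E'
from h import *
cap("r"); crop("r","side",190,180,290,270,6,"r2")
P=np.array([.596,.235]);m=np.array([-.808,-.589]); s=manip.state(); d=s["tcp_pos"][:2]-P
print("m",d@m*1000,"z",s["tcp_pos"][2]*1000,"F m",s["force"][:2]@m,s["force"][2])
bluen("r",190,180,270,250)
E
```

```text
m -24.092836366213245 z 204.33455959174418 F m -0.4052160998022008 -0.6720214338128482
blue n 88 c [0.7322 0.2952 0.0218] normal [ 0.219  0.176 -0.96 ] extent [68. 20.]
```

View pics/r2.png

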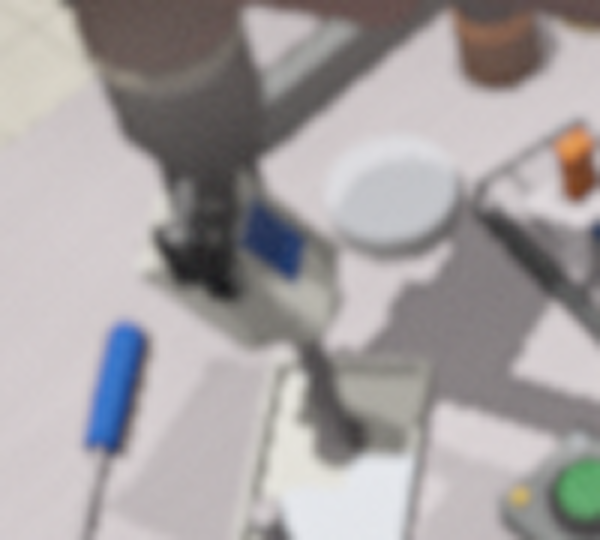

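Request:
{"method": "arm_command", "body": {
  "steps": [
    {"dp": [0,0.008,-0.001],"turn": 0},
    {"dp": [0,0.016,-0.001],"turn": 0},
    {"dp": [0,0.023,-0.001],"turn": 0},
    {"dp": [0,0.029,0],"turn": 0},
    {"dp": [0,0.035,0.001],"turn": 0},
    {"dp": [0,0.04,0.002],"turn": 0},
    {"dp": [0,0.04,0.002],"turn": 0},
    {"dp": [0,0.04,0.002],"turn": 0}
  ]
}}

```text
clock: 31.47
tcp_pos: [0.583, 0.2256, 0.2019]
ee_rot: [[0.589, -0.808, -0.002], [-0.808, -0.589, -0.001], [-0.0, 0.002, -1.0]]
force: [0.3, -0.6, -1.5]
width: 0.0557
```

```bash
python3 - <<'E'
from h import *
cap("s"); crop("s","side",190,180,290,270,6,"s2")
P=np.array([.596,.235]);m=np.array([-.808,-.589]); s=manip.state(); d=s["tcp_pos"][:2]-P
print("m",d@m*1000,"z",s["tcp_pos"][2]*1000,"F m",s["force"][:2]@m,s["force"][2])
bluen("s",220,190,270,250)
E
```

```text
m 15.688803039720357 z 201.89590253268733 F m 0.4107263100855338 -0.6740244294745072
blue n 26 c [0.5701 0.2238 0.211 ] normal [-0.803 -0.581  0.135] extent [34. 23.]
```

View pics/s2.png

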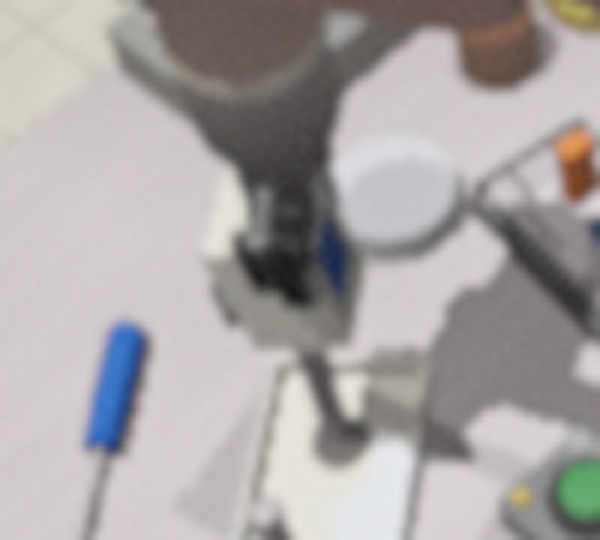

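The bottle is nearly mouth down (about 8° short) with the peg in its mouth. Lowering it onto the peg.

Request:
{"method": "arm_command", "body": {
  "steps": [
    {"dp": [0,0.003,0.005],"turn": 0},
    {"dp": [0,0.004,0.015],"turn": 0},
    {"dp": [0,0.004,0.027],"turn": 0},
    {"dp": [0,0.002,0.04],"turn": 0},
    {"dp": [0,0,0.053],"turn": 0},
    {"dp": [0,-0.002,0.066],"turn": 0},
    {"dp": [0,-0.004,0.078],"turn": 0},
    {"dp": [0,-0.004,0.088],"turn": 0},
    {"dp": [0,-0.004,0.093],"turn": 0},
    {"dp": [0,-0.004,0.093],"turn": 0}
  ]
}}

```text
clock: 32.4
tcp_pos: [0.5858, 0.2281, 0.1069]
ee_rot: [[0.589, -0.808, -0.003], [-0.808, -0.589, -0.001], [-0.001, 0.003, -1.0]]
force: [0.0, -0.6, -2.4]
width: 0.0558
```

```bash
python3 - <<'E'
from h import *
cap("t"); crop("t","side",190,200,290,290,6,"t2")
P=np.array([.596,.235]);m=np.array([-.808,-.589]); s=manip.state(); d=s["tcp_pos"][:2]-P
print("m",d@m*1000,"z",s["tcp_pos"][2]*1000,"F m",s["force"][:2]@m,s["force"])
bluen("t",220,200,270,270)
E
```

```text
m 11.031415175046996 z 109.27541761194992 F m -0.3145914967897858 [ 0.5918919  -0.27785596 -0.18576286]
blue n 25 c [0.574  0.2255 0.117 ] normal [-0.795 -0.595  0.116] extent [33. 25.]
```

View pics/t2.png

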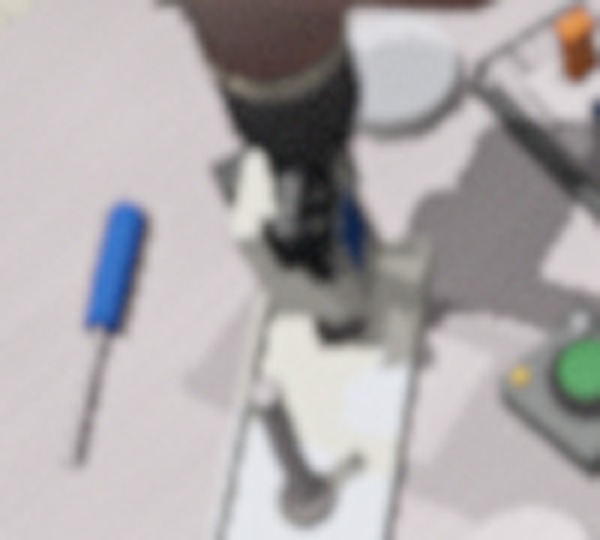

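Request:
{"method": "arm_command", "body": {
  "steps": [
    {"dp": [0,0,0.003],"turn": 0},
    {"dp": [0,0,0.005],"turn": 0},
    {"dp": [0,0,0.007],"turn": 0},
    {"dp": [0,0,0.008],"turn": 0},
    {"dp": [0,0,0.008],"turn": 0}
  ]
}}

```text
clock: 32.92
tcp_pos: [0.5869, 0.2284, 0.101]
ee_rot: [[0.589, -0.808, -0.0], [-0.808, -0.589, -0.0], [-0.0, 0.0, -1.0]]
force: [-0.0, -0.6, -1.3]
width: 0.0558
```

```bash
python3 - <<'E'
from h import *
s=manip.state(); print(s["tcp_pos"],s["force"])
E
```

```text
[0.58686245 0.22839796 0.10103301] [-0.04654574 -0.56023836 -1.34209099]
```

Request:
{"method": "arm_command", "body": {
  "steps": [
    {"dp": [0,0,0.002],"turn": 0},
    {"dp": [0,0,0.003],"turn": 0},
    {"dp": [0,0,0.004],"turn": 0},
    {"dp": [0,0,0.004],"turn": 0},
    {"dp": [0,0,0.004],"turn": 0}
  ]
}}

```text
clock: 33.33
tcp_pos: [0.5876, 0.2286, 0.0986]
ee_rot: [[0.589, -0.808, 0.002], [-0.808, -0.589, 0.0], [0.001, -0.001, -1.0]]
force: [-2.3, -0.6, 5.5]
width: 0.0559
```

Request:
{"method": "arm_command", "body": {
  "steps": [
    {"dp": [0,0,0.003],"turn": 0},
    {"dp": [0,0,0.003],"turn": 0},
    {"dp": [0,0,0.003],"turn": 0},
    {"dp": [0,0,0.003],"turn": 0},
    {"dp": [0,0,0.003],"turn": 0},
    {"dp": [0,0,-0.01],"turn": 0},
    {"dp": [0,0,-0.04],"turn": 0},
    {"dp": [0,0,-0.08],"turn": 0},
    {"dp": [0,0,-0.12],"turn": 0},
    {"dp": [0,0,-0.14],"turn": 0}
  ],
  "claw": 100
}}

```text
clock: 34.17
tcp_pos: [0.589, 0.229, 0.2445]
ee_rot: [[0.589, -0.808, 0.008], [-0.808, -0.589, 0.002], [0.003, -0.007, -1.0]]
force: [1.0, 0.4, 0.2]
width: 0.0855
```

```bash
python3 - <<'E'
from h import *
cap("u"); crop("u","side",190,200,290,290,6,"u2")
bots("u")
go(.4236,-.4023+.0,.23,2.0); print(manip.state()["joint_pos"].round(2))
E
```

```text
px (np.int64(468), np.int64(182)) hsv [166.  78. 183.] c [ 568.4 -515.9] size [106.7  60.4] mouth dir [-0.901 -0.434] ang -154.3
px (np.int64(439), np.int64(231)) hsv [106.  22. 199.] c [ 423.6 -402.3] size [ 55.8 108.2] mouth dir [-0.04   0.999] ang 92.3
px (np.int64(411), np.int64(271)) hsv [140. 143. 155.] c [ 304.8 -332.2] size [ 56.9 107.9] mouth dir [ 0.312 -0.95 ] ang -71.8
px (np.int64(475), np.int64(283)) hsv [140. 150. 147.] c [ 272.3 -515.4] size [107.1  59. ] mouth dir [0.895 0.445] ang 26.4
tcp [0.5901 0.2293 0.2451] phi -53.9 dp [0.4122 0.5068 0.0114] turn -0.976 w 0.0852 F [1.1 0.3 1.3] t 34.3 q6 1.19
[ 0.25  0.22  1.5  -0.    1.41  1.19]
```

View pics/u2.png

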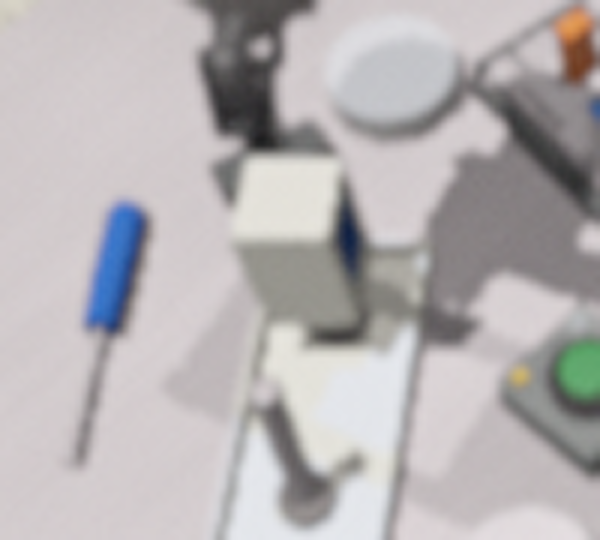

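View pics/u_top.png

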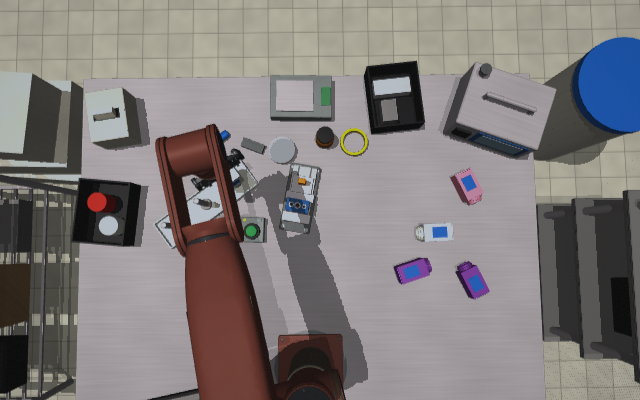

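First bottle is hung on the near peg. Second: the white one at (434,232), unmoved at centre (0.424,−0.402); the pink and purple ones fail on colour.

```bash
python3 - <<'E'
from h import *
go(.4247,-.4383,.22,1.8)
E
```

```text
tcp [0.5901 0.2293 0.2451] phi -53.9 dp [0.4419 0.5272 0.0213] turn -0.972 w 0.0852 F [1.1 0.3 1.3] t 34.3 q6 1.19
```

Request:
{"method": "arm_command", "body": {
  "steps": [
    {"dp": [0.01,0.012,0],"turn": -0.02},
    {"dp": [0.03,0.036,0],"turn": -0.06},
    {"dp": [0.055,0.066,0],"turn": -0.11},
    {"dp": [0.08,0.096,0],"turn": -0.17},
    {"dp": [0.106,0.126,0],"turn": -0.23},
    {"dp": [0.132,0.157,0],"turn": -0.29},
    {"dp": [0.158,0.188,0],"turn": -0.35},
    {"dp": [0.184,0.219,0],"turn": -0.41},
    {"dp": [0.21,0.25,0],"turn": -0.47},
    {"dp": [0.236,0.281,0.005],"turn": -0.53},
    {"dp": [0.262,0.312,0.005],"turn": -0.59},
    {"dp": [0.288,0.343,0.01],"turn": -0.65},
    {"dp": [0.314,0.374,0.01],"turn": -0.71},
    {"dp": [0.34,0.405,0.01],"turn": -0.77},
    {"dp": [0.366,0.436,0.015],"turn": -0.83},
    {"dp": [0.39,0.465,0.015],"turn": -0.88},
    {"dp": [0.412,0.491,0.015],"turn": -0.92},
    {"dp": [0.428,0.511,0.02],"turn": -0.95},
    {"dp": [0.438,0.523,0.02],"turn": -0.97},
    {"dp": [0.442,0.527,0.02],"turn": -0.972}
  ]
}}

```text
clock: 35.93
tcp_pos: [0.4198, -0.4411, 0.2162]
ee_rot: [[1.0, 0.029, -0.001], [0.029, -1.0, 0.001], [-0.001, -0.001, -1.0]]
force: [0.0, -0.6, -1.0]
width: 0.0855
```

```bash
python3 - <<'E'
from h import *
cap("v"); bots("v"); go(.4247,-.4383,.1,1.8)
E
```

```text
px (np.int64(468), np.int64(182)) hsv [166.  77. 181.] c [ 567.7 -516.1] size [105.9  60.3] mouth dir [-0.904 -0.429] ang -154.6
px (np.int64(439), np.int64(231)) hsv [ 90.  11. 188.] c [ 423.6 -401.6] size [ 55.9 110.1] mouth dir [-0.04   0.999] ang 92.3
px (np.int64(411), np.int64(271)) hsv [140. 143. 129.] c [ 304.7 -331.7] size [ 57.1 107.4] mouth dir [ 0.321 -0.947] ang -71.2
tcp [ 0.4209 -0.4395  0.2167] phi 1.7 dp [ 0.0039 -0.0009  0.1167] turn -0.003 w 0.0855 F [-1.4  0.6 -0.6] t 36.0 q6 -0.97
```

View pics/v_top.png

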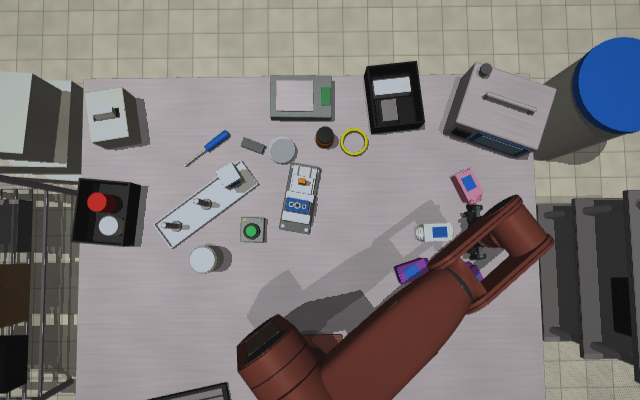

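Request:
{"method": "arm_command", "body": {
  "steps": [
    {"dp": [0.003,0,0.015],"turn": -0.002},
    {"dp": [0.004,0,0.045],"turn": -0.002},
    {"dp": [0.004,0,0.08],"turn": -0.002},
    {"dp": [0.004,0,0.12],"turn": -0.002},
    {"dp": [0.004,0,0.155],"turn": -0.002},
    {"dp": [0.004,0,0.182],"turn": -0.002},
    {"dp": [0.004,0,0.198],"turn": -0.002},
    {"dp": [0.004,0,0.202],"turn": -0.002},
    {"dp": [0.004,0,0.202],"turn": -0.002}
  ]
}}

```text
clock: 36.78
tcp_pos: [0.4254, -0.4368, 0.0139]
ee_rot: [[0.999, 0.034, -0.002], [0.034, -0.999, 0.003], [-0.002, -0.003, -1.0]]
force: [-0.1, 0.3, 0.6]
width: 0.0853
```

Request:
{"method": "arm_command", "body": {
  "steps": [
    {"dp": [0,0,0],"turn": 0},
    {"dp": [0,0,0],"turn": 0},
    {"dp": [0,0,0],"turn": 0},
    {"dp": [0,0,0],"turn": 0},
    {"dp": [0,0,0],"turn": 0},
    {"dp": [0,0,0],"turn": 0}
  ],
  "claw": 0
}}

```text
clock: 37.28
tcp_pos: [0.4267, -0.4403, 0.0176]
ee_rot: [[0.999, 0.033, 0.003], [0.033, -0.999, -0.003], [0.002, 0.003, -1.0]]
force: [0.5, 2.0, 6.3]
width: 0.0558
```

Request:
{"method": "arm_command", "body": {
  "steps": [
    {"dp": [0,0,-0.01],"turn": 0},
    {"dp": [0,0,-0.03],"turn": 0},
    {"dp": [0,0,-0.06],"turn": 0},
    {"dp": [0,0,-0.09],"turn": 0},
    {"dp": [0,0,-0.12],"turn": 0},
    {"dp": [0,0,-0.15],"turn": 0},
    {"dp": [0,0,-0.18],"turn": 0},
    {"dp": [0,0,-0.2],"turn": 0},
    {"dp": [0,0,-0.205],"turn": 0},
    {"dp": [0,0,-0.205],"turn": 0}
  ]
}}

```text
clock: 38.12
tcp_pos: [0.426, -0.44, 0.223]
ee_rot: [[0.999, 0.033, 0.003], [0.033, -0.999, -0.004], [0.003, 0.004, -1.0]]
force: [0.1, 0.0, -0.8]
width: 0.0561
```

```bash
python3 - <<'E'
from h import *
cap("w")
P=np.array([.456,.428]);m=np.array([-.808,-.589]); g=P-.125*m
print(g);go(*g,.215,126.1); go(.66,.0,.22,64)
E
```

```text
[0.557    0.501625]
tcp [ 0.4249 -0.4384  0.2188] phi 1.9 dp [ 0.1629 -0.9352  0.0051] turn -2.168 w 0.0557 F [-0.8  0.2 -1.5] t 38.2 q6 -0.96
tcp [ 0.4249 -0.4384  0.2188] phi 1.9 dp [ 0.2494 -0.4305 -0.0008] turn -1.084 w 0.0557 F [-0.8  0.2 -1.5] t 38.2 q6 -0.96
```

View pics/w_top.png

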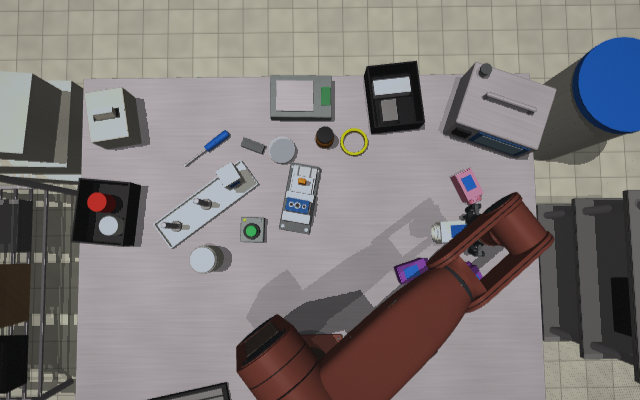

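Request:
{"method": "arm_command", "body": {
  "steps": [
    {"dp": [0.005,-0.009,0],"turn": -0.02},
    {"dp": [0.014,-0.025,-0.005],"turn": -0.06},
    {"dp": [0.028,-0.048,-0.01],"turn": -0.12},
    {"dp": [0.044,-0.076,-0.01],"turn": -0.19},
    {"dp": [0.06,-0.104,-0.01],"turn": -0.26},
    {"dp": [0.077,-0.133,-0.01],"turn": -0.33},
    {"dp": [0.094,-0.162,-0.01],"turn": -0.4},
    {"dp": [0.111,-0.191,-0.01],"turn": -0.48},
    {"dp": [0.128,-0.221,-0.01],"turn": -0.56},
    {"dp": [0.145,-0.25,-0.01],"turn": -0.63},
    {"dp": [0.162,-0.28,-0.01],"turn": -0.7},
    {"dp": [0.179,-0.309,-0.01],"turn": -0.78},
    {"dp": [0.196,-0.338,-0.01],"turn": -0.85},
    {"dp": [0.212,-0.366,-0.01],"turn": -0.92},
    {"dp": [0.226,-0.391,-0.01],"turn": -0.98},
    {"dp": [0.238,-0.411,-0.01],"turn": -1.03},
    {"dp": [0.246,-0.425,-0.01],"turn": -1.07},
    {"dp": [0.249,-0.43,-0.01],"turn": -1.084}
  ]
}}

```text
clock: 39.72
tcp_pos: [0.6598, 0.0019, 0.2281]
ee_rot: [[0.434, 0.901, -0.003], [0.901, -0.434, 0.001], [-0.0, -0.003, -1.0]]
force: [-0.3, -0.5, -2.0]
width: 0.0557
```

```bash
python3 - <<'E'
from h import *
go(.557,.5016,.22,126.1)
E
```

```text
tcp [0.6598 0.0019 0.2281] phi 64.3 dp [ 0.4056 -0.3094  0.0089] turn -1.079 w 0.0557 F [-0.3 -0.5 -2. ] t 39.7 q6 -1.24
```

Request:
{"method": "arm_command", "body": {
  "steps": [
    {"dp": [0.008,-0.006,0],"turn": -0.02},
    {"dp": [0.024,-0.018,0],"turn": -0.06},
    {"dp": [0.046,-0.035,0],"turn": -0.12},
    {"dp": [0.072,-0.055,0],"turn": -0.19},
    {"dp": [0.099,-0.075,0],"turn": -0.26},
    {"dp": [0.126,-0.096,0],"turn": -0.33},
    {"dp": [0.153,-0.117,0],"turn": -0.4},
    {"dp": [0.181,-0.138,0],"turn": -0.48},
    {"dp": [0.209,-0.159,0],"turn": -0.56},
    {"dp": [0.237,-0.18,0],"turn": -0.63},
    {"dp": [0.264,-0.201,0],"turn": -0.7},
    {"dp": [0.292,-0.222,0],"turn": -0.78},
    {"dp": [0.319,-0.243,0],"turn": -0.85},
    {"dp": [0.345,-0.263,0],"turn": -0.92},
    {"dp": [0.368,-0.281,0.005],"turn": -0.98},
    {"dp": [0.388,-0.296,0.007],"turn": -1.03},
    {"dp": [0.4,-0.305,0.009],"turn": -1.065},
    {"dp": [0.4056,-0.3094,0.009],"turn": -1.079},
    {"dp": [0.4056,-0.3094,0.009],"turn": -1.079},
    {"dp": [0.4056,-0.3094,0.009],"turn": -1.079}
  ]
}}

```text
clock: 41.38
tcp_pos: [0.5604, 0.4979, 0.2212]
ee_rot: [[-0.584, 0.812, 0.0], [0.812, 0.584, -0.001], [-0.001, -0.0, -1.0]]
force: [0.3, 0.2, -0.8]
width: 0.0558
```

```bash
python3 - <<'E'
from h import *
cap("x"); crop("x","side",130,180,290,300,5,"x2"); crop("x","top",120,130,290,260,4,"x3")
go(.557,.5016,.141,126.1)
p,W=cloud("x","top")
for r in((194,195,213,208),(160,218,182,232)):
    m=box(W,*r,.125,.15); print(m.sum(),np.nanmean(W[m],0))
E
```

```text
tcp [0.5608 0.4975 0.2215] phi 125.7 dp [ 0.0056 -0.0007  0.0805] turn -0.007 w 0.0558 F [ 0.1  0.2 -1.4] t 41.5 q6 -1.57
31 [0.52629356 0.33108794 0.13753873]
29 [0.4553892  0.42864914 0.13789908]
```

View pics/x2.png

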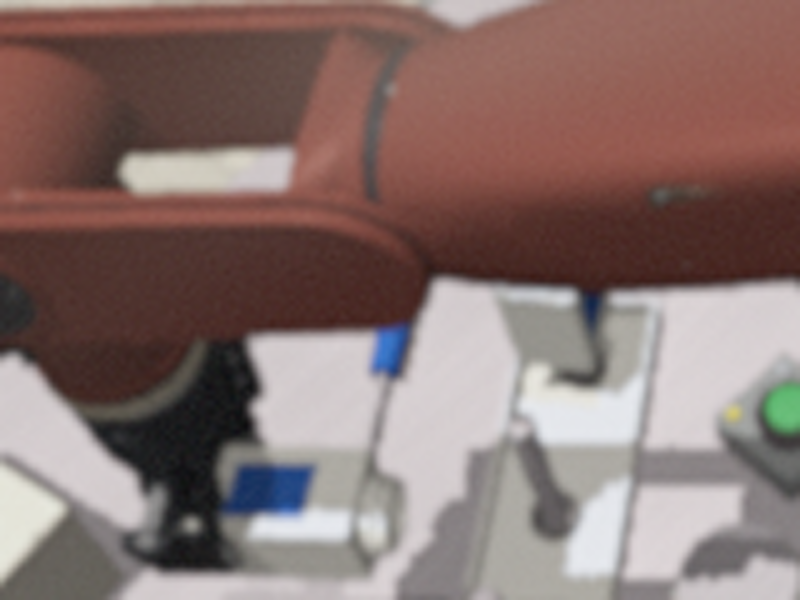

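View pics/x3.png

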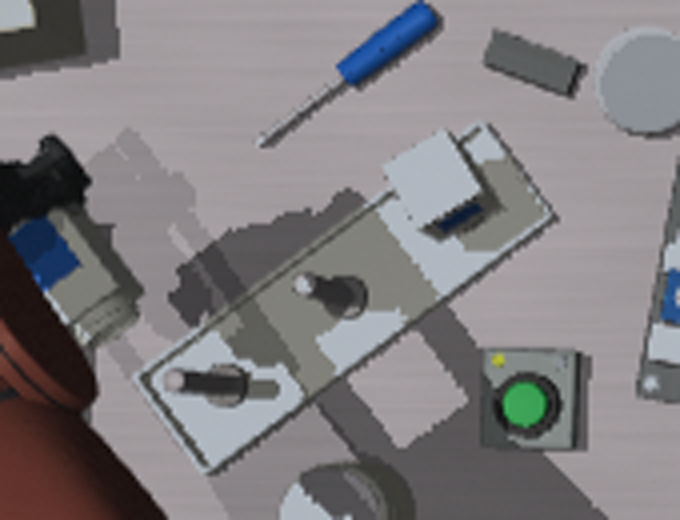

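Request:
{"method": "arm_command", "body": {
  "steps": [
    {"dp": [0.003,0,0.01],"turn": -0.007},
    {"dp": [0.005,0,0.03],"turn": -0.007},
    {"dp": [0.005,0,0.05],"turn": -0.007},
    {"dp": [0.005,0,0.07],"turn": -0.007},
    {"dp": [0.005,0,0.079],"turn": -0.007},
    {"dp": [0.005,-0.004,0.079],"turn": -0.007},
    {"dp": [0.005,-0.009,0.079],"turn": -0.007},
    {"dp": [0.005,-0.014,0.079],"turn": -0.007},
    {"dp": [0.005,-0.017,0.079],"turn": -0.007},
    {"dp": [0.005,-0.017,0.079],"turn": -0.007},
    {"dp": [0.005,-0.017,0.079],"turn": -0.007}
  ]
}}

```text
clock: 42.4
tcp_pos: [0.5435, 0.4936, 0.1438]
ee_rot: [[-0.591, 0.807, 0.002], [0.807, 0.591, 0.001], [-0.0, 0.002, -1.0]]
force: [-0.1, -0.6, -1.9]
width: 0.0556
```

```bash
cat >> h.py <<'E'
def pegrel(P,m=np.array([-.808,-.589])):
    s=manip.state(); d=s["tcp_pos"][:2]-np.array(P); n=np.array([-m[1],m[0]])
    print("m %.1f lat %.1f z %.1f"%(d@m*1000,d@n*1000,s["tcp_pos"][2]*1000),"F m",s["force"][:2]@m,s["force"][2],"w",s["width"])
E
python3 - <<'E'
from h import *
cap("y"); crop("y","side",140,200,260,300,6,"y2"); 
pegrel((.4555,.4285)); go(.5,.5,.141,126.1)
E
```

```text
m -109.4 lat -0.7 z 143.1 F m 0.26936016824553255 -0.22783165059799815 w 0.05586639283106319
tcp [0.5435 0.4935 0.1431] phi 126.2 dp [ 0.0309 -0.0312  0.0021] turn 0.002 w 0.0559 F [-0.  -0.4 -0.2] t 42.5 q6 -1.57
```

View pics/y2.png

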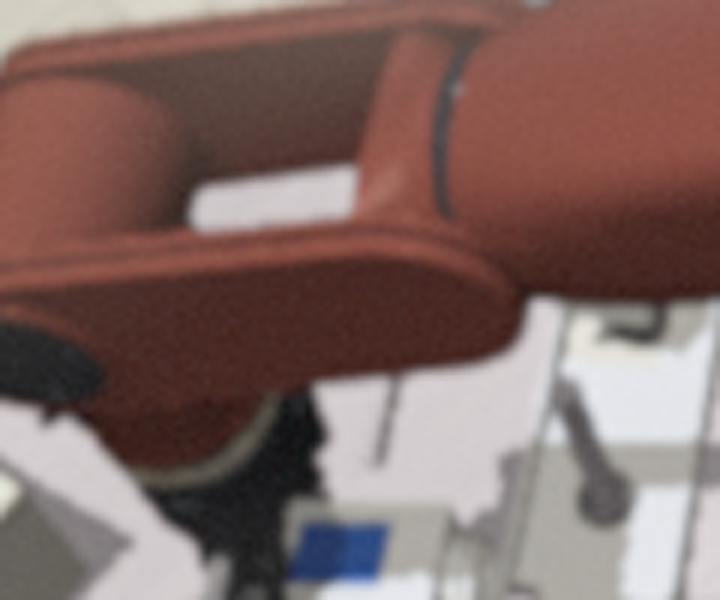

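Mouth about 8 mm from the peg tip, lateral error under 1 mm. Same arc as before (advance is now −tool y).

Request:
{"method": "arm_command", "body": {
  "steps": [
    {"dp": [0,-0.005,0.001],"turn": 0},
    {"dp": [0,-0.009,0.001],"turn": 0},
    {"dp": [0,-0.012,-0.002],"turn": 0},
    {"dp": [0,-0.015,-0.008],"turn": 0},
    {"dp": [0,-0.019,-0.014],"turn": 0},
    {"dp": [0,-0.023,-0.02],"turn": 0},
    {"dp": [0,-0.027,-0.025],"turn": 0},
    {"dp": [0,-0.0275,-0.025],"turn": 0}
  ]
}}

```text
clock: 43.17
tcp_pos: [0.5216, 0.4774, 0.1694]
ee_rot: [[-0.591, 0.807, 0.003], [0.807, 0.591, 0.002], [0.0, 0.004, -1.0]]
force: [4.0, 1.7, 1.5]
width: 0.0557
```

```bash
python3 - <<'E'
from h import *
cap("z"); crop("z","side",140,210,260,310,6,"z2"); 
pegrel((.4555,.4285))
bluen("z",180,270,230,320)
E
```

```text
m -82.2 lat -0.9 z 168.3 F m -5.1921611488643125 1.6853668168108467 w 0.05591972579428936
blue n 130 c [0.4996 0.4641 0.199 ] normal [-0.154 -0.392  0.907] extent [48. 44.]
```

View pics/z2.png

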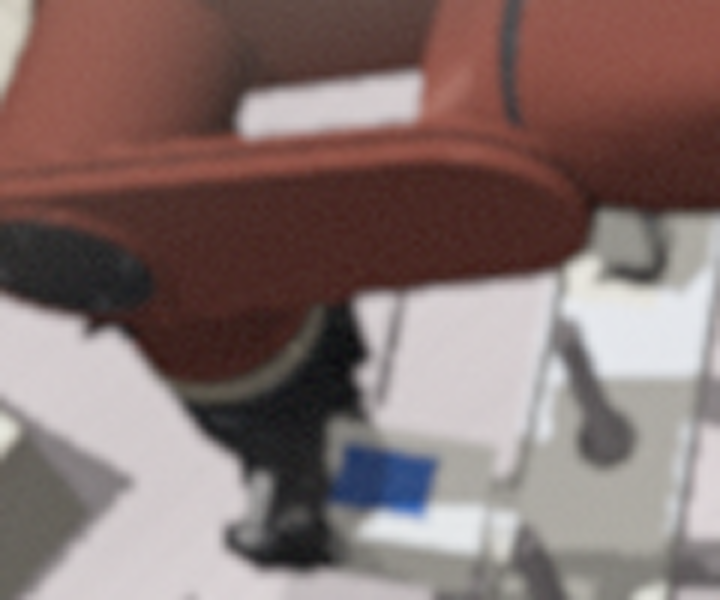

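Request:
{"method": "arm_command", "body": {
  "steps": [
    {"dp": [0,-0.004,-0.006],"turn": 0},
    {"dp": [0,-0.009,-0.012],"turn": 0},
    {"dp": [0,-0.0145,-0.017],"turn": 0},
    {"dp": [0,-0.02,-0.021],"turn": 0},
    {"dp": [0,-0.027,-0.0255],"turn": 0},
    {"dp": [0,-0.0345,-0.0295],"turn": 0},
    {"dp": [0,-0.042,-0.0325],"turn": 0},
    {"dp": [0,-0.05,-0.035],"turn": 0},
    {"dp": [0,-0.0575,-0.0365],"turn": 0},
    {"dp": [0,-0.0575,-0.0365],"turn": 0}
  ]
}}

```text
clock: 44.1
tcp_pos: [0.4734, 0.4423, 0.2044]
ee_rot: [[-0.591, 0.807, -0.0], [0.807, 0.591, -0.0], [0.0, -0.0, -1.0]]
force: [0.6, 0.2, -0.5]
width: 0.0561
```

```bash
python3 - <<'E'
from h import *
cap("za"); crop("za","side",140,210,260,310,6,"za2"); 
pegrel((.4555,.4285))
bluen("za",180,240,250,320)
E
```

```text
m -23.2 lat -0.5 z 203.8 F m 0.035867503178970916 -0.7484594028574126 w 0.05583649044753078
blue n 93 c [0.4559 0.433  0.2159] normal [ 0.672  0.522 -0.525] extent [39. 28.]
```

View pics/za2.png

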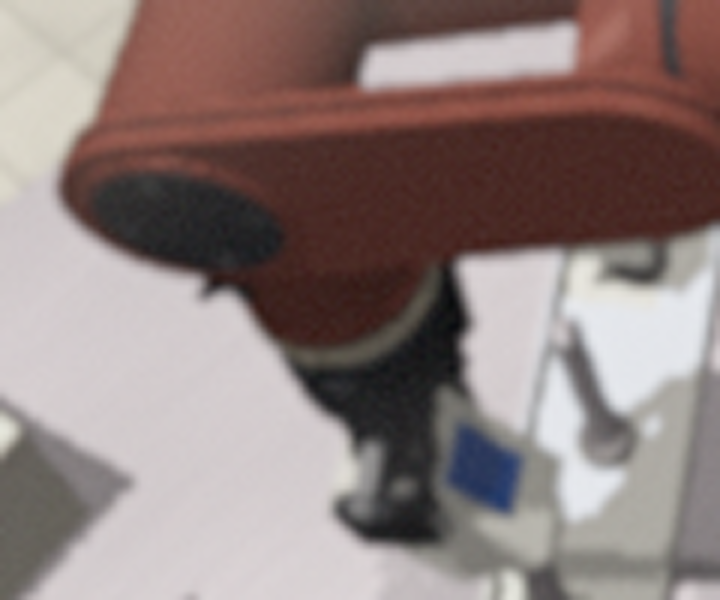

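Request:
{"method": "arm_command", "body": {
  "steps": [
    {"dp": [0,-0.008,-0.001],"turn": 0},
    {"dp": [0,-0.016,-0.001],"turn": 0},
    {"dp": [0,-0.023,-0.001],"turn": 0},
    {"dp": [0,-0.029,0],"turn": 0},
    {"dp": [0,-0.035,0.001],"turn": 0},
    {"dp": [0,-0.04,0.002],"turn": 0},
    {"dp": [0,-0.042,0.002],"turn": 0},
    {"dp": [0,-0.042,0.002],"turn": 0}
  ]
}}

```text
clock: 44.87
tcp_pos: [0.44, 0.4177, 0.2015]
ee_rot: [[-0.591, 0.807, -0.001], [0.807, 0.591, -0.001], [-0.0, -0.001, -1.0]]
force: [1.1, 1.2, -1.9]
width: 0.0561
```

```bash
python3 - <<'E'
from h import *
cap("zb"); crop("zb","side",150,220,260,320,6,"zb2"); 
pegrel((.4555,.4285))
bluen("zb",180,240,250,320)
E
```

```text
m 18.7 lat -0.4 z 201.5 F m 0.6523726014092909 -0.8909398457222438 w 0.055742579407973364
blue n 39 c [0.4291 0.4148 0.2062] normal [-0.785 -0.61   0.11 ] extent [32. 28.]
```

View pics/zb2.png

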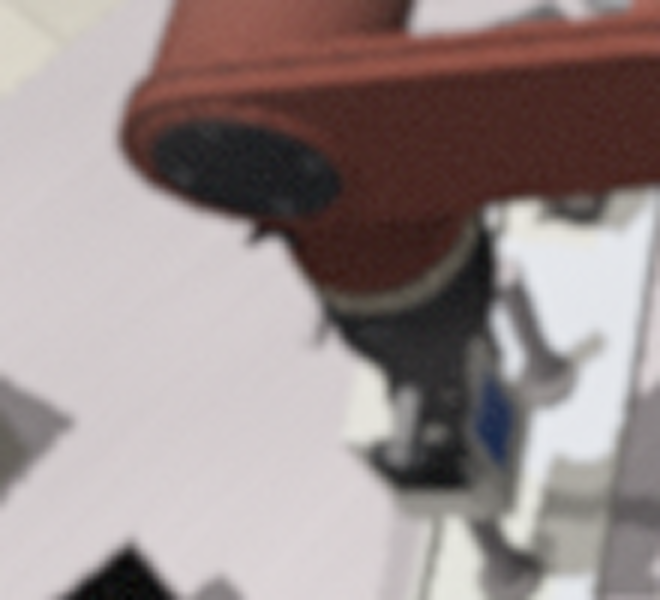

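Request:
{"method": "arm_command", "body": {
  "steps": [
    {"dp": [0,0,0.005],"turn": 0},
    {"dp": [0,0,0.015],"turn": 0},
    {"dp": [0,0,0.027],"turn": 0},
    {"dp": [0,0.001,0.04],"turn": 0},
    {"dp": [0,0.003,0.053],"turn": 0},
    {"dp": [0,0.005,0.066],"turn": 0},
    {"dp": [0,0.007,0.078],"turn": 0},
    {"dp": [0,0.007,0.088],"turn": 0},
    {"dp": [0,0.007,0.095],"turn": 0},
    {"dp": [0,0.007,0.099],"turn": 0},
    {"dp": [0,0.007,0.101],"turn": 0},
    {"dp": [0,0.007,0.101],"turn": 0}
  ]
}}

```text
clock: 45.97
tcp_pos: [0.4465, 0.4225, 0.1009]
ee_rot: [[-0.591, 0.807, 0.0], [0.807, 0.591, 0.0], [0.0, 0.0, -1.0]]
force: [-0.8, -0.4, -0.4]
width: 0.0559
```

```bash
python3 - <<'E'
from h import *
pegrel((.4555,.4285))
cap("zc"); crop("zc","side",150,230,260,330,6,"zc2"); 
pegrel((.4555,.4285))
E
```

```text
m 10.8 lat -0.4 z 100.9 F m 0.9088212241453869 -0.3531655839610083 w 0.05593788751529497
m 10.5 lat -0.4 z 101.4 F m -1.0503590171986044 0.028024063209884154 w 0.0554990836796165
```

View pics/zc2.png

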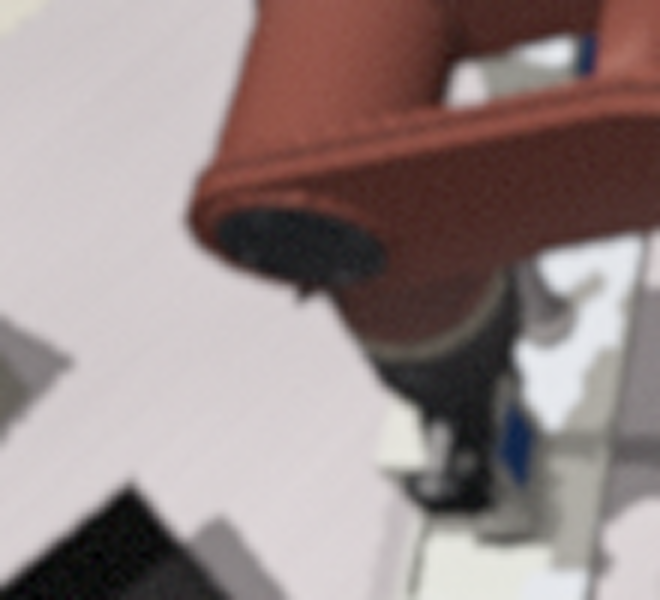

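Request:
{"method": "arm_command", "body": {
  "steps": [
    {"dp": [0,0,0.002],"turn": 0},
    {"dp": [0,0,0.004],"turn": 0},
    {"dp": [0,0,0.005],"turn": 0},
    {"dp": [0,0,0.005],"turn": 0}
  ]
}}

```text
clock: 46.4
tcp_pos: [0.4477, 0.4233, 0.0989]
ee_rot: [[-0.591, 0.807, 0.003], [0.807, 0.591, 0.002], [-0.0, 0.004, -1.0]]
force: [-3.6, -3.0, 11.7]
width: 0.0559
```

Request:
{"method": "arm_command", "body": {
  "steps": [
    {"dp": [0,0,-0.001],"turn": 0},
    {"dp": [0,0,-0.001],"turn": 0},
    {"dp": [0,0,-0.001],"turn": 0},
    {"dp": [0,0,-0.001],"turn": 0},
    {"dp": [0,0,-0.001],"turn": 0},
    {"dp": [0,0,-0.01],"turn": 0},
    {"dp": [0,0,-0.04],"turn": 0},
    {"dp": [0,0,-0.08],"turn": 0},
    {"dp": [0,0,-0.12],"turn": 0},
    {"dp": [0,0,-0.14],"turn": 0}
  ],
  "claw": 100
}}

```text
clock: 47.23
tcp_pos: [0.4479, 0.4236, 0.2422]
ee_rot: [[-0.591, 0.807, 0.006], [0.807, 0.591, 0.004], [-0.0, 0.007, -1.0]]
force: [1.0, -0.0, 0.5]
width: 0.0854
```

```bash
python3 - <<'E'
from h import *
go(.4351,.1804,.2,90)
E
```

```text
tcp [0.4479 0.4236 0.2422] phi 126.2 dp [-0.1886 -0.1544  0.0411] turn 0.632 w 0.0854 F [ 1.  -0.   0.5] t 47.2 q6 -1.57
```

Request:
{"method": "arm_command", "body": {
  "steps": [
    {"dp": [-0.01,-0.008,0],"turn": 0},
    {"dp": [-0.03,-0.025,0],"turn": 0},
    {"dp": [-0.056,-0.046,0],"turn": 0},
    {"dp": [-0.084,-0.069,0],"turn": 0},
    {"dp": [-0.114,-0.093,0],"turn": 0},
    {"dp": [-0.144,-0.118,0],"turn": 0},
    {"dp": [-0.174,-0.142,0],"turn": 0},
    {"dp": [-0.204,-0.167,0],"turn": 0},
    {"dp": [-0.234,-0.191,0],"turn": 0},
    {"dp": [-0.264,-0.216,0],"turn": 0},
    {"dp": [-0.294,-0.24,0],"turn": 0},
    {"dp": [-0.324,-0.265,0],"turn": 0},
    {"dp": [-0.352,-0.288,0],"turn": 0},
    {"dp": [-0.376,-0.307,0],"turn": 0},
    {"dp": [-0.394,-0.322,0],"turn": 0},
    {"dp": [-0.403,-0.329,0],"turn": 0},
    {"dp": [-0.406,-0.332,0],"turn": 0},
    {"dp": [-0.406,-0.332,0],"turn": 0}
  ],
  "claw": 0
}}

```text
clock: 48.73
tcp_pos: [0.4178, -0.1021, 0.2354]
ee_rot: [[-0.589, 0.808, -0.001], [0.808, 0.589, 0.0], [0.001, -0.0, -1.0]]
force: [-0.1, 0.3, 0.7]
width: -0.0001
```

```bash
python3 - <<'E'
from h import *
cap("A"); crop("A","side",190,190,330,330,4,"A2"); crop("A","top",140,130,340,280,4,"A3");blk("A");bluen("A",270,190,330,250,"top")
p,W=cloud("A","top"); hsv=cv2.cvtColor(p,cv2.COLOR_RGB2HSV)
for r in((205,150,260,200),(150,205,200,245)):
    m=box(W,*r,.13,.16); print("hung",rect(W,m),np.nanmedian(W[m],0))
gr=(hsv[...,0]>45)&(hsv[...,0]<75)&(hsv[...,1]>120)&box(W,235,215,270,250,0,.1); print("btn",rect(W,gr),np.nanmedian(W[gr],0))
go(.4351,.1804,.12)
E
```

```text
block (array([511.5,  32.7]), array([69.8, 40.3]), 79.0, 301)
block fix 0.366780968385272 0.7781206341116433
tab (array([588.,  18.]), array([21.8, 16.9]), 89.8, 42) fix 78.26237893251157 -0.006619967110672193
blue n 218 c [0.5108 0.0323 0.0995] normal [ 0.031 -0.02  -0.999] extent [70. 40.]
hung (array([603.1, 237.8]), array([56.3, 56.2]), 30.8, 364) [0.60190499 0.23702067 0.14239358]
hung (array([464.4, 434.6]), array([58.3, 57.4]), 35.7, 383) [0.46365372 0.43319198 0.14181544]
btn (array([436.6, 180.7]), array([33.7, 33.3]), 47.1, 101) [0.43512725 0.1803011  0.05311885]
tcp [ 0.4182 -0.1008  0.2355] phi 126.2 dp [0.2167 0.1798 0.1157] turn 0.000 w -0.0001 F [ 0.2 -0.3 -0.7] t 48.8 q6 -2.62
```

View pics/A2.png

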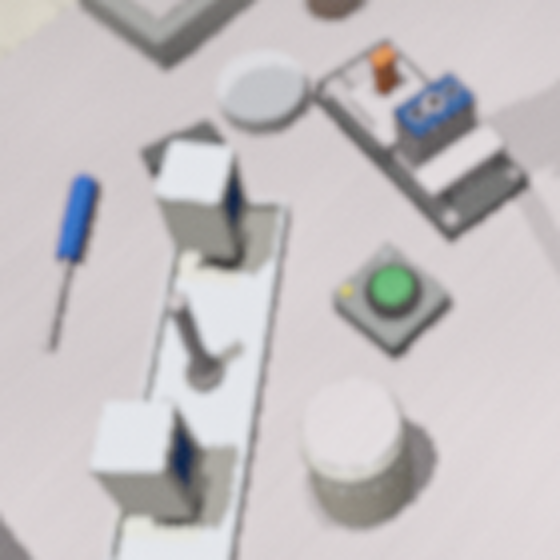

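View pics/A_top.png

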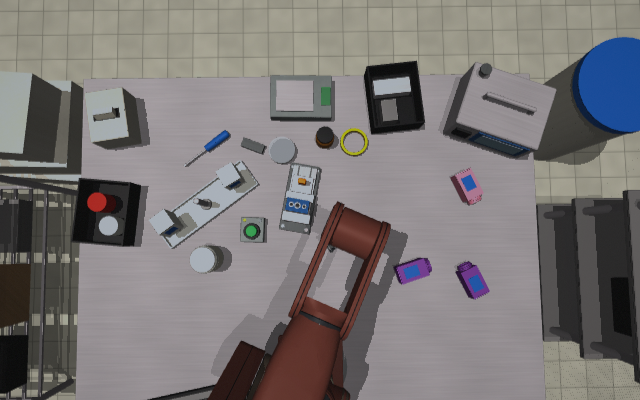

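Both bottles hang with tops at 142 mm, the block is shut and centred with blue up, and no white bottle is left on the bench. Now the button.

Request:
{"method": "arm_command", "body": {
  "steps": [
    {"dp": [0.01,0.008,0],"turn": 0},
    {"dp": [0.03,0.025,0],"turn": 0},
    {"dp": [0.056,0.046,0],"turn": 0},
    {"dp": [0.084,0.07,0],"turn": 0},
    {"dp": [0.114,0.095,0],"turn": 0},
    {"dp": [0.144,0.12,0],"turn": 0},
    {"dp": [0.172,0.143,0.02],"turn": 0},
    {"dp": [0.195,0.162,0.05],"turn": 0},
    {"dp": [0.21,0.174,0.08],"turn": 0},
    {"dp": [0.217,0.18,0.1],"turn": 0},
    {"dp": [0.217,0.18,0.115],"turn": 0},
    {"dp": [0.217,0.18,0.115],"turn": 0},
    {"dp": [0.217,0.18,0.115],"turn": 0}
  ]
}}

```text
clock: 49.92
tcp_pos: [0.4341, 0.1809, 0.1201]
ee_rot: [[-0.593, 0.805, -0.002], [0.805, 0.593, -0.0], [0.001, -0.002, -1.0]]
force: [-0.1, 0.0, 0.2]
width: 0.0004
```

```bash
python3 - <<'E'
from h import *
go(.4353,.1804,.047)
E
```

```text
tcp [0.4341 0.1809 0.1201] phi 126.3 dp [-0.0012  0.0009  0.0731] turn 0.000 w 0.0004 F [-0.1  0.   0.2] t 49.9 q6 -1.98
```

Request:
{"method": "arm_command", "body": {
  "steps": [
    {"dp": [0,0,0.015],"turn": 0},
    {"dp": [0,0,0.035],"turn": 0},
    {"dp": [0,0,0.05],"turn": 0},
    {"dp": [0,0,0.058],"turn": 0},
    {"dp": [0,0,0.063],"turn": 0},
    {"dp": [0,0,0.067],"turn": 0},
    {"dp": [0,0,0.07],"turn": 0},
    {"dp": [0,0,0.073],"turn": 0},
    {"dp": [0,0,0.075],"turn": 0},
    {"dp": [0,0,0.075],"turn": 0}
  ]
}}

```text
clock: 50.75
tcp_pos: [0.4363, 0.1802, 0.0479]
ee_rot: [[-0.591, 0.807, 0.001], [0.807, 0.591, -0.0], [-0.001, 0.001, -1.0]]
force: [-5.9, -1.6, 15.0]
width: 0.0
```

Bottomed: 15 N at z = 47.9 mm. A short, slightly firmer hold, then let go.

Request:
{"method": "arm_command", "body": {
  "steps": [
    {"dp": [0,0,0.001],"turn": 0},
    {"dp": [0,0,0.001],"turn": 0},
    {"dp": [0,0,0.001],"turn": 0},
    {"dp": [0,0,-0.005],"turn": 0},
    {"dp": [0,0,-0.02],"turn": 0},
    {"dp": [0,0,-0.05],"turn": 0},
    {"dp": [0,0,-0.09],"turn": 0},
    {"dp": [0,0,-0.13],"turn": 0},
    {"dp": [0,0,-0.17],"turn": 0},
    {"dp": [-0.02,-0.016,-0.19],"turn": 0},
    {"dp": [-0.05,-0.042,-0.19],"turn": 0},
    {"dp": [-0.08,-0.067,-0.19],"turn": 0},
    {"dp": [-0.11,-0.092,-0.19],"turn": 0},
    {"dp": [-0.14,-0.117,-0.19],"turn": 0},
    {"dp": [-0.165,-0.137,-0.19],"turn": 0},
    {"dp": [-0.18,-0.15,-0.19],"turn": 0},
    {"dp": [-0.185,-0.154,-0.19],"turn": 0},
    {"dp": [-0.185,-0.154,-0.19],"turn": 0}
  ]
}}

```text
clock: 52.25
tcp_pos: [0.4206, -0.0615, 0.2361]
ee_rot: [[-0.588, 0.809, 0.001], [0.809, 0.588, -0.0], [-0.001, 0.0, -1.0]]
force: [0.1, -0.0, -0.9]
width: -0.0002
```

```bash
python3 - <<'E'
from h import *
cap("B");blk("B");bluen("B",270,190,330,250,"top")
p,W=cloud("B","top"); hsv=cv2.cvtColor(p,cv2.COLOR_RGB2HSV)
for r in((205,150,260,200),(150,205,200,245)):
    m=box(W,*r,.13,.16); print("hung",rect(W,m),np.nanmedian(W[m],0))
gr=(hsv[...,0]>45)&(hsv[...,0]<75)&(hsv[...,1]>120)&box(W,235,215,270,250,0,.1); print("btn",gr.sum(),np.nanmedian(W[gr],0))
bots("B"); print(manip.state()["clock"],manip.state()["force"])
E
```

```text
block (array([511.5,  32.5]), array([69.9, 40.1]), 79.1, 299)
block fix 0.4025414114085417 0.5813436265249362
tab (array([587.6,  18. ]), array([21.8, 16.4]), 89.0, 42) fix 77.86882491733819 -0.07814085315720548
blue n 213 c [0.5108 0.0327 0.0996] normal [ 0.001  0.005 -1.   ] extent [70. 40.]
hung (array([603.5, 237.8]), array([58.6, 56. ]), 31.2, 366) [0.6020167  0.23640593 0.14207508]
hung (array([464. , 434.1]), array([60.7, 56.3]), 34.7, 382) [0.46354485 0.43301409 0.14189539]
btn 101 [0.43520197 0.18016905 0.05307568]
px (np.int64(468), np.int64(182)) hsv [166.  78. 169.] c [ 568.  -515.8] size [107.   59.2] mouth dir [-0.903 -0.43 ] ang -154.5
px (np.int64(411), np.int64(271)) hsv [140. 144. 143.] c [ 304.8 -332. ] size [ 56.8 108. ] mouth dir [ 0.314 -0.949] ang -71.7
px (np.int64(475), np.int64(283)) hsv [140. 150. 136.] c [ 272.3 -515.6] size [108.4  57.9] mouth dir [0.901 0.433] ang 25.7
52.35 [ 0.1907986   0.23352025 -0.57727505]
```

View pics/B_top.png

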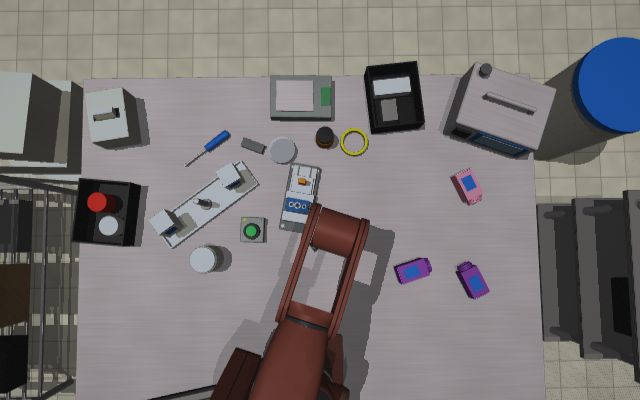

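The last view shows both bottles hung at (168,222) and (233,177), the shut fixture with blue up at (298,205), the green button back up at (251,231), and the bystanders where they were. Handing in.

```bash
python3 -c "
from rig import manip
print(manip.job_done())"
```

```text
the job is handed in; nothing more can be done
None
```

The bench is set up as asked and the job is handed in, at about 52 s on the robot's clock.

- **Fixture and block:** I opened the jaw and tipped the left-hand block over the edge of the bed so its blue face looks up. The block came down 7 mm off centre, so I regripped it, centred it and slid the jaw home. The last look showed the blue face level at 99.6 mm above the bench. The block was centred to under 1 mm, and the tab was 78 mm from the seat, which is the fully shut position.
- **Bottles:** Only two white bottles were on the bench; both hang mouth down on the two outer pegs. I tipped each one over by its peg tip. Their tops stand at 142 mm against 143 mm expected.
- **Start button:** I pressed it last, down to z = 47.9 mm (full travel is 48 mm) with 15 N, and let it go. It is back up.

The pink and purple bottles did not move, and the other bystanders look unmoved in the pictures. No check failed or disagreed.

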